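# Load and tighten the gang clamp

## Robot

A 6-joint arm with a two-finger parallel gripper is mounted at the origin on the work surface. World frame = base frame: x ahead of the robot, y to its left, z up, the work surface at z = 0. Lengths are in m, angles in rad, forces in N, time in s.
With the tool pointing down it reaches from about 0.3 to 0.875 m from the base axis. Payload 6.4 kg.
Tool frame: the origin (TCP) lies between the finger pads; the fingertips stand 8 mm ahead of it and the grasp point (between the pads) lies 11 mm behind it; x points along the fingers, z is the direction in which the jaws open and shut, and the axes are right-handed (so a half turn about x gives the same grasp; the last joint's range is limited). The gripper opens to 88 mm and grips with 3 to 60 N. Pads are 18 mm wide; open, the fingers measure 123 mm over their backs; the gripper's body (75 mm by 187 mm) begins 45 mm behind the grasp point.
Start: joints at [1.062, 0.181, 1.607, -0, 1.354, -0.206], TCP at [0.171, 0.549, 0.247] pointing down, gripper open.
Joint ranges: [-2.99, 2.99], [-0.89, 2.07], [0.3, 2.58], [-1.14, 4.28], [0, 2.63], [-3.12, 3.12]. Speed limits (rad/s): [2.57, 2.57, 3.01, 3.14, 3.14, 3.14].

## Interface

Orientations are given as a unit quaternion [w, x, y, z].
In Python, from station import telemetry, optics, ticket gives the robot as it stands.
- The arm moves only by the tool step_arm, never from a script. Its argument "motion" is a list of rows, each an object with "linear": the shift along the tool's x, y, z in mm, a list of three; "yaw": the turn about the tool's x in rad; "claw": the opening, from -1 (shut) to 1 (fully open), so that 0 is half open. In form: [{"linear": [dx, dy, dz], "yaw": yaw, "claw": claw}, ...]. A call has 1 to 10 rows; each row is the pose to reach, as a shift and turn from the pose commanded when the call began, along the tool's axes at that moment; what a row does not reach only later rows make up. A row lasts 1/10 s, in which the tool goes at most 50 mm and 8.59 degrees, less where a joint would pass 70% of its speed; a pose out of reach is approached as far as the arm can. A call with a gripper value outside its range is refused whole. The fingers move at their own pace and stop on an object; "newtons" is the grip in N (left out, the last holds). Time passes only in rows, so rows that repeat a pose let the fingers close. It gives the time, the measured TCP pose, the force and the opening at its end, in the units of the state.
- telemetry.state(): the state, without advancing time (a new reading comes with each control period).
- optics.read_camera(name): name is "scene" or "top" or "wrist"; returns a dict with "color" (400x640x3 uint8, blue, green, red), "K" (3x3 intrinsics, pixels), "R" (3x3) and "t" (3): a world point X has camera coordinates R X + t. Camera axes: x right, y down, z forward; pixel columns grow to the right and rows downward; lengths in m; the calibration is good to about 2 mm. A picture is of the moment at which its call begins. There is no depth.
- ticket.close_job(): hands the job in, once; it reports no verdict.
Trained networks look in a picture, given as the dict that the camera call returned (one of the last four; its "shot" number tells which), for a name from the list of things; names that differ only in an ending like _2 or _b are one class to them, and where a whole thing is asked for, a point or a joint stands for the part that bears it (a point fixed in the world has none). Each returns a list of dicts, best first, with "conf" (0 to 1); they miss things now and then, are a little off and sometimes report something else, mostly with a low value. They report only what shows in the picture. A call takes as long as a camera call.
- optics.regions_of(picture, query): "mask" (400x640 bool, what is visible of it) and "extent" ([left, top, width, height] in pixels, round what is visible of it).
- optics.place_of(picture, query): "at" ([row, column] in pixels: a listed point, or the origin of a listed thing).
The state is a dict: "clock": time; "joints": joint angles; "dq": joint speeds; "tau": joint torques, N m; "tool_pos": TCP position; "tcp_rot": TCP orientation; "force": force on the tool from outside, world axes, zero at the start; "moment": the same for the moment, N m; "grip_width": finger opening in m.
Only numpy, scipy, OpenCV 4.12 (cv2) and the standard library are available. Lean on these libraries where they do the work, as an engineer would, in place of code of your own. Each camera call takes 0.05 s, during which the arm holds its last target. There are 200 camera calls.

## Task

Get the plywood panels ready for sanding: clear the dark offcut from the clamp's bed into the grey scrap box, draw every panel up out of the slotted rack and stand it upright, fully down in a slot of its own in the blue clamp. Then wind the jaw tight on them with the red-knobbed ratchet lever: turn it clockwise, lift it off its serrations to swing it back, lower it and turn again, until the panels are firmly gripped. Finally lift the lever once more, swing it back to its parking stop over the yellow marks and let it drop into the serrations nearest to it, leaving the clamp tight and the other things on the bench where they are.

Things in the scene. Friction and masses are not known exactly. Their poses are not given: they have to be found in the camera images.
- clamp: Blue gang clamp, fixed. Origin: on the bench under the middle of its plywood bed; x runs across the slots, y from the jaw to the fence, z up. Four slots along y at x = -69, -23, 23 and 69 mm: 17 mm wide with rounded shoulders, 150 mm long, 30 mm deep. Steel fence: inner face at y = +60 mm, top 85 mm above the bench. Gear housing (100 x 80 mm, 65 mm tall) at y = -120 to -200 mm.
- bed (a point): Middle of the clamp's bed, level with the slot floors, 15 mm above the bench (the ribs' tops are at 45 mm). The clamp's axes. Panels centred at clamp y = 0 to 10 mm clear both fence and jaw.
- jaw: Steel jaw bar, 200 mm long across all slots, 18 mm thick, 48 to 85 mm above the bench, sliding along the clamp's +y. Origin: at bench height in the plane of its pressing face, which starts at clamp y = -60 to -54 mm and meets panels that stand against the fence at y = -30 mm. It moves 8 mm per rad of the hub and stays where it is left by friction, tight or loose.
- spindle (a joint): Turn of the serrated steel hub under the lever, rad; grows clockwise seen from above, which closes the jaw. Starts at 0 to 0.7; the panels are gripped at about 3.75. Friction 0.35 N m (about 4 N at the knob) until the panels are met, then resistance rises steeply within 0.15 rad; turned on until the knob takes 9 to 12 N it is tight.
- swing (a joint): Swing of the lever about the hub's vertical axis, rad; grows clockwise from above (tightening), with stops at 0 (parking, over the yellow marks) and 1.5. At swing s the lever points along the angle -(0.820 + s) rad from the clamp's +x about z. Lowered, it is locked to the hub (18 serrations 0.349 rad apart, 0.07 rad play) and carries it both ways; lifted, it swings free and the hub stays.
- lift (a joint): Height of the lever above its lowest position, m, 0 to 0.016. A spring (2 to 4 N) and its weight (1.2 N) push it down. Below 0.003 the serrations are engaged; above 0.008 they are free. At about 0.006 it is perched on top of a tooth and drops in when swung on (by up to 0.35 rad near the stop). Under load the serrations bind: ease the push before lifting.
- knob (a point): Middle of the round red upright knob at the lever's end: 22 mm across, 48 mm tall (24 mm above and below this point), 85 mm from the hub axis, 111 mm above the bench when lowered. The black lever arm (16 mm wide) joins it from the hub's side; the arm's top lies 15 mm below this point.
- hub_axis (a point): Point on the vertical axis of hub and lever, 111 mm above the bench (level with the knob's middle when the lever is lowered). Fixed.
- rack: Plywood slotted rack, fixed to the bench, 215 x 110 mm. Origin: on the bench under its middle. Four slots along its y at x = -69, -23, 23 and 69 mm, 16 mm wide, 28 mm deep, floor 12 mm above the bench; the rack's top is at 40 mm.
- offcut_mid (a point): Centre of a loose dark wood offcut, 66 x 32 x 38 mm (its x, y, z), lying across the ribs of the clamp's bed at the start; about 35 mm free on either side of it.
- scrapbox: Grey open scrap box, fixed, 170 x 150 x 50 mm outside (its x, y, z), walls and floor 5 mm. Origin: on the bench under its middle.
- panel1_mid (a point): Centre of a plywood panel, 12 mm thick (its x), 90 mm wide (its y), 110 mm tall (its z), 85 g, standing in a slot of the rack at the start; pale wood with dark ply lines at its edges. Some of the four panels may be absent.
- panel2_mid (a point): Centre of a plywood panel, 12 mm thick (its x), 90 mm wide (its y), 110 mm tall (its z), 85 g, standing in a slot of the rack at the start; pale wood with dark ply lines at its edges. Some of the four panels may be absent.
- panel3_mid (a point): Centre of a plywood panel, 12 mm thick (its x), 90 mm wide (its y), 110 mm tall (its z), 85 g, standing in a slot of the rack at the start; pale wood with dark ply lines at its edges. Some of the four panels may be absent.
- panel4_mid (a point): Centre of a plywood panel, 12 mm thick (its x), 90 mm wide (its y), 110 mm tall (its z), 85 g, standing in a slot of the rack at the start; pale wood with dark ply lines at its edges. Some of the four panels may be absent.
- glue: White glue bottle, 52 mm across, 150 mm tall; origin at its underside. Not part of the job: leave it alone.
- carving: Small pale carved wooden owl, about 105 mm tall; origin at its underside. Not part of the job: leave it alone.
- square: Try square lying flat, dark stock and steel blade; origin at its underside. Not part of the job: leave it alone.
- mallet: Wooden mallet lying on the bench; origin at its underside. Not part of the job: leave it alone.
- tape: Yellow tape roll, 90 mm across, 24 mm high; origin at its underside. Not part of the job: leave it alone.
- cork: Cork sanding block, 50 x 80 x 30 mm; origin at its underside. Not part of the job: leave it alone.
- puttytin: Red putty tin, 72 mm across, 60 mm tall; origin at its underside. Not part of the job: leave it alone.

How it is judged:
On the way, in this order (a step that is already met when the one before it is completed fails the run):
1. every panel stands fully down in a slot of the clamp (z of panel1_mid in the frame of clamp between 0.066 and 0.0735 m and y of panel1_mid in the frame of clamp between -0.03 and 0.03 m and x of panel1_mid in the frame of clamp between -0.08 and 0.08 m and angle between each of panel1_mid, panel2_mid, panel3_mid, panel4_mid's own z axis and vertical below 0.09 rad and z of panel2_mid in the frame of clamp between 0.066 and 0.0735 m and y of panel2_mid in the frame of clamp between -0.03 and 0.03 m and x of panel2_mid in the frame of clamp between -0.08 and 0.08 m and z of panel3_mid in the frame of clamp between 0.066 and 0.0735 m and y of panel3_mid in the frame of clamp between -0.03 and 0.03 m and x of panel3_mid in the frame of clamp between -0.08 and 0.08 m and z of panel4_mid in the frame of clamp between 0.066 and 0.0735 m and y of panel4_mid in the frame of clamp between -0.03 and 0.03 m and x of panel4_mid in the frame of clamp between -0.08 and 0.08 m), for 0.2 s.
2. the jaw presses on every panel (all of step 1 and contact force between jaw and panel1 above 3 N and contact force between jaw and panel2 above 3 N and contact force between jaw and panel3 above 3 N and contact force between jaw and panel4 above 3 N), for 0.3 s.
At the end, for the whole second after the job is handed in: The offcut lies in the scrap box. Every panel stands upright (within 5 degrees) and fully down (within 3.5 mm) in a slot of the clamp, pressed by the jaw with more than 3 N each. The lever is within 0.48 rad of its parking stop and lowered into its serrations (within 3 mm) (all of step 2 and x of offcut_mid in the frame of scrapbox between -0.08 and 0.08 m and y of offcut_mid in the frame of scrapbox between -0.07 and 0.07 m and z of offcut_mid in the frame of scrapbox below 0.045 m and value of joint swing below 0.48 rad and value of joint lift below 0.003 m); the robot touches nothing.
It fails at once if another thing on the bench is pushed more than 4 cm away (distance of any of glue, carving, square, mallet, tape, cork, puttytin from where it was at the start of the episode above 0.04 m).
Of panel1, panel2, panel3, panel4 only 2 to 4 are there at a start; the rules pass over those that are not, and their reading is None.
At some moment in a run one of offcut may be knocked a few centimetres aside while the robot is not near it.
It also fails if it takes over 210 s, if anything falls off the work surface, if the arm or the gripper's body presses on something with over 40 N, if the wrist force passes 120 N, or if a joint passes its speed limit or range.

## Working session

There is one attempt and no reset: what is moved stays moved. The work goes in short steps, Python scripts to look and compute and a tool call to move; the robot and the scene stay as the last step left them, time stands still between calls to the robot, and variables do not carry over. Pictures are saved under pics/ and viewed, about 12 in all and at most 16, crops included, and the job is handed in when it is done.

Besides the shell and the picture viewer there is one more tool, called after "Emit:" by a JSON object that holds its "fn" and its "kwargs", one argument or row to a line. step_arm: Moves the arm, as the interface text tells. Its arguments: {"type":"object","properties":{"motion":{"type":"array"},"newtons":{"type":"number"}},"required":["motion"]}

```bash
ls; mkdir -p pics; cat > h.py <<'E'
import numpy as np, cv2
from station import telemetry, optics, ticket
from scipy.spatial.transform import Rotation as Ro
def ray(p,rc):
    d=np.linalg.inv(p["K"])@[rc[1],rc[0],1]; R=np.array(p["R"]); t=np.array(p["t"])
    return -R.T@t, R.T@d
def atz(p,rc,z):
    o,d=ray(p,rc); return o+d*(z-o[2])/d[2]
def tri(obs):
    A=np.zeros((3,3));b=np.zeros(3)
    for p,rc in obs:
        o,d=ray(p,rc);d=d/np.linalg.norm(d);M=np.eye(3)-np.outer(d,d);A+=M;b+=M@o
    return np.linalg.solve(A,b)
def proj(p,X):
    c=np.array(p["R"])@np.array(X)+np.array(p["t"]); u=np.array(p["K"])@c; return u[:2]/u[2]
def rot(s=None):
    s=s or telemetry.state(); q=s["tcp_rot"]; return Ro.from_quat([q[1],q[2],q[3],q[0]]).as_matrix()
def tool(target,s=None):
    s=s or telemetry.state(); return rot(s).T@(np.array(target)-s["tool_pos"])*1000
E
cat > a.py <<'E'
from h import *
S=optics.read_camera("scene");T=optics.read_camera("top")
cv2.imwrite("pics/s.png",S["color"]);cv2.imwrite("pics/t.png",T["color"])
np.set_printoptions(precision=3,suppress=True)
s=telemetry.state();print(s,rot())
hz=dict(clamp=0,bed=.015,jaw=0,knob=.111,hub_axis=.111,rack=0,offcut_mid=.064,scrapbox=0,panel1_mid=.067,glue=0,carving=0,square=0,mallet=0,tape=0,cork=0,puttytin=0)
for n,z in hz.items():
    for nm,p in(("T",T),("S",S)):
        for r in optics.place_of(p,n)[:5]: 
            if r["conf"]>.2: print(n,nm,np.round(r["at"],1),round(r["conf"],2),atz(p,r["at"],z))
E
python3 a.py
```

```text
pics
{'clock': 0.1, 'joints': array([ 1.062,  0.181,  1.608, -0.   ,  1.354, -0.206]), 'dq': array([ 0.001, -0.001, -0.001,  0.001, -0.   ,  0.001]), 'tau': array([  0.   , -43.482, -34.269,   0.07 ,   0.034,  -0.   ]), 'tool_pos': array([0.171, 0.548, 0.246]), 'tcp_rot': array([ 0.569, -0.419,  0.57 ,  0.419]), 'force': array([-0.948,  1.002, -0.045]), 'moment': array([-0.022, -0.023,  0.017]), 'grip_width': 0.08800638785208469} [[-0.001 -0.955  0.298]
 [-0.001  0.298  0.955]
 [-1.     0.    -0.002]]
clamp T [209.6 291. ] 0.58 [0.562 0.02  0.   ]
clamp S [229.2 333.6] 0.73 [0.573 0.014 0.   ]
clamp S [179.3 190.9] 0.67 [ 0.413 -0.596  0.   ]
clamp S [216.3 480.4] 0.43 [0.383 0.468 0.   ]
bed T [209.6 295.7] 0.71 [0.56  0.003 0.015]
bed T [204.8 310.7] 0.41 [ 0.576 -0.049  0.015]
bed S [196.  287.6] 0.37 [ 0.45  -0.185  0.015]
bed S [178.  188.3] 0.34 [ 0.428 -0.595  0.015]
jaw T [206.4 309.9] 0.82 [ 0.572 -0.046  0.   ]
jaw S [228.6 317.5] 0.76 [ 0.583 -0.037  0.   ]
jaw S [236.9 221.2] 0.64 [ 0.7  -0.32  0.  ]
knob T [205.5 309.5] 0.74 [ 0.563 -0.045  0.111]
knob T [182.5 360.6] 0.
[... 811 characters left out ...]
  0.   ]
square S [237.9 220.9] 0.96 [ 0.705 -0.318 -0.   ]
square S [180.5 189.2] 0.66 [ 0.422 -0.598  0.   ]
mallet T [249. 478.] 0.93 [ 0.412 -0.62   0.   ]
mallet S [177.6 188.3] 0.96 [ 0.404 -0.613  0.   ]
tape T [159.4 334.4] 0.62 [ 0.736 -0.135  0.   ]
tape T [260.5 157.1] 0.37 [0.398 0.478 0.   ]
tape S [254.7 271.9] 0.92 [ 0.737 -0.134  0.   ]
tape S [228.5 421.7] 0.23 [0.498 0.286 0.   ]
cork T [259.1 361.1] 0.74 [ 0.387 -0.217  0.   ]
cork S [191.2 281.7] 0.54 [ 0.404 -0.225  0.   ]
puttytin T [261.  159.8] 0.94 [0.396 0.469 0.   ]
puttytin S [216.  482.1] 0.88 [0.38  0.473 0.   ]
puttytin S [227.3 333.9] 0.7 [0.563 0.013 0.   ]
puttytin S [223.7 330.6] 0.52 [ 0.547 -0.002 -0.   ]
```

```bash
python3 - <<'E'
import cv2,numpy as np
t=cv2.imread("pics/t.png")[130:300,130:450];s=cv2.imread("pics/s.png")[150:300,200:500]
a=cv2.resize(t,(640,340),interpolation=2);b=cv2.resize(s,(640,256) if 0 else (520,260),interpolation=2)
b=cv2.copyMakeBorder(b,0,0,0,120,0)
cv2.imwrite("pics/c1.png",np.vstack([a,b]))
E
```

```text
(no output)
```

View pics/c1.png

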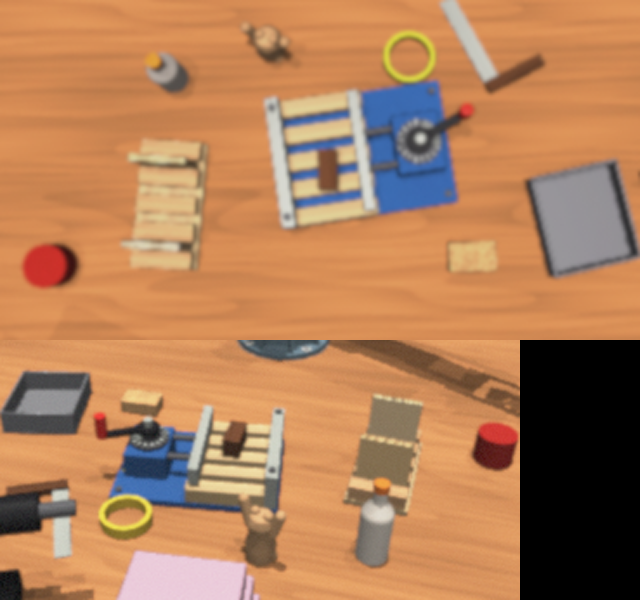

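Emit:
{"fn": "step_arm", "kwargs": {
  "motion": [
    {"linear": [0, -523, -404], "yaw": -0.39, "claw": 0.14},
    {"linear": [0, -523, -404], "yaw": -0.39, "claw": 0.14},
    {"linear": [0, -523, -404], "yaw": -0.39, "claw": 0.14},
    {"linear": [0, -523, -404], "yaw": -0.39, "claw": 0.14},
    {"linear": [0, -523, -404], "yaw": -0.39, "claw": 0.14},
    {"linear": [0, -523, -404], "yaw": -0.39, "claw": 0.14},
    {"linear": [0, -523, -404], "yaw": -0.39, "claw": 0.14},
    {"linear": [0, -523, -404], "yaw": -0.39, "claw": 0.14},
    {"linear": [0, -523, -404], "yaw": -0.39, "claw": 0.14},
    {"linear": [0, -523, -404], "yaw": -0.39, "claw": 0.14}
  ]
}}

```text
clock: 2.7
tool_pos: [0.4549, 0.1431, 0.2472]
tcp_rot: [-0.478, 0.521, -0.477, -0.521]
force: [0.6, 1.3, -0.0]
grip_width: 0.0504
```

Emit:
{"fn": "step_arm", "kwargs": {
  "motion": [
    {"linear": [0, -83, -145], "yaw": 0, "claw": 0.14},
    {"linear": [0, -83, -145], "yaw": 0, "claw": 0.14},
    {"linear": [0, -83, -145], "yaw": 0, "claw": 0.14},
    {"linear": [0, -83, -145], "yaw": 0, "claw": 0.14},
    {"linear": [0, -83, -145], "yaw": 0, "claw": 0.14}
  ]
}}

```text
clock: 3.2
tool_pos: [0.5502, 0.0058, 0.2464]
tcp_rot: [0.479, -0.52, 0.479, 0.521]
force: [0.0, -0.1, -0.2]
grip_width: 0.0502
```

```bash
cat > w.py <<'E'
from h import *
import sys
np.set_printoptions(precision=4,suppress=True)
W=optics.read_camera("wrist"); cv2.imwrite("pics/"+sys.argv[1]+".png",W["color"])
s=telemetry.state();print(s["tool_pos"],rot())
hz=dict(clamp=0,bed=.015,jaw=0,knob=.111,hub_axis=.111,rack=0,offcut_mid=.064,scrapbox=0,panel1_mid=.067)
print("cam",-W["R"].T@W["t"])
for n in sys.argv[2:]:
    for r in optics.place_of(W,n)[:4]:
        if r["conf"]>.2: print(n,np.round(r["at"],1),round(r["conf"],2),atz(W,r["at"],hz[n]))
    if n in("offcut_mid","panel1_mid"):
        for r in optics.regions_of(W,n)[:4]:
            if r["conf"]<.3: continue
            b=cv2.minAreaRect(np.argwhere(r["mask"])[:,::-1].astype(np.float32)); c=cv2.boxPoints(b)
            z=dict(offcut_mid=.083,panel1_mid=.122)[n]
            print(n,"region",round(r["conf"],2),r["extent"],[atz(W,(v,u),z)[:2] for u,v in c])
E
python3 w.py w1 offcut_mid clamp bed jaw knob hub_axis
```

```text
[0.5492 0.0074 0.2464] [[-0.001  -0.9964 -0.0852]
 [ 0.0007 -0.0852  0.9964]
 [-1.      0.001   0.0008]]
cam [ 0.47   -0.0018  0.3846]
offcut_mid [176. 319.] 0.69 [0.544  0.0094 0.064 ]
offcut_mid [ 87.2 588.8] 0.69 [0.4232 0.2889 0.064 ]
offcut_mid region 0.79 [303.6, 143.2, 33.2, 60.2] [array([ 0.5724, -0.0086]), array([ 0.503, -0.007]), array([0.5034, 0.0246]), array([0.573 , 0.0253])]
clamp [181.7 323. ] 0.66 [0.5666 0.018  0.    ]
bed [179.4 322.1] 0.91 [0.5597 0.0157 0.015 ]
jaw [180.7 284.5] 0.9 [ 0.5696 -0.0368  0.    ]
knob [240.8 100.8] 0.8 [ 0.6246 -0.2225  0.111 ]
hub_axis [176.2 318.9] 0.67 [0.5334 0.0076 0.111 ]
```

View pics/w1.png

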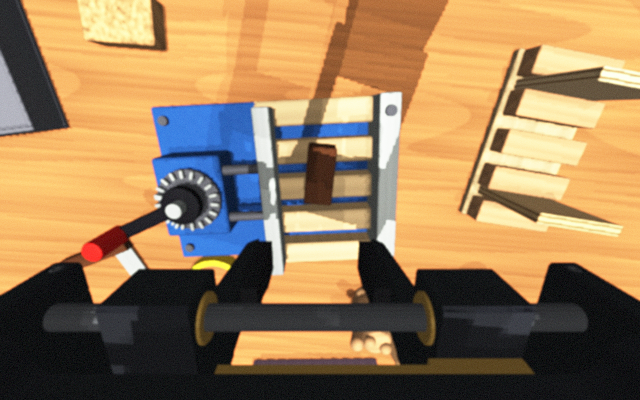

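Emit:
{"fn": "step_arm", "kwargs": {
  "motion": [
    {"linear": [50, 6, 2], "yaw": 0, "claw": 0.14},
    {"linear": [100, 6, 2], "yaw": 0, "claw": 0.14},
    {"linear": [140, 6, 2], "yaw": 0, "claw": 0.14},
    {"linear": [165, 6, 2], "yaw": 0, "claw": 0.14},
    {"linear": [180, 6, 2], "yaw": 0, "claw": 0.14},
    {"linear": [186, 6, 2], "yaw": 0, "claw": 0.14},
    {"linear": [186, 6, 2], "yaw": 0, "claw": -0.6},
    {"linear": [186, 6, 2], "yaw": 0, "claw": -0.6},
    {"linear": [186, 6, 2], "yaw": 0, "claw": -0.6},
    {"linear": [186, 6, 2], "yaw": 0, "claw": -0.6}
  ],
  "newtons": 20
}}

```text
clock: 4.6
tool_pos: [0.5444, 0.0091, 0.0623]
tcp_rot: [-0.478, 0.522, -0.477, -0.52]
force: [0.4, 1.1, 3.8]
grip_width: 0.0328
```

Emit:
{"fn": "step_arm", "kwargs": {
  "motion": [
    {"linear": [-50, 0, 0], "yaw": 0, "claw": -0.6},
    {"linear": [-100, 0, 0], "yaw": 0, "claw": -0.6},
    {"linear": [-140, 10, -30], "yaw": 0, "claw": -0.6},
    {"linear": [-140, 25, -75], "yaw": 0, "claw": -0.6},
    {"linear": [-140, 40, -120], "yaw": 0, "claw": -0.6},
    {"linear": [-140, 55, -165], "yaw": 0, "claw": -0.6},
    {"linear": [-140, 70, -210], "yaw": 0, "claw": -0.6},
    {"linear": [-140, 85, -255], "yaw": 0, "claw": -0.6},
    {"linear": [-140, 100, -300], "yaw": 0, "claw": -0.6},
    {"linear": [-140, 115, -345], "yaw": 0, "claw": -0.6}
  ]
}}

```text
clock: 5.6
tool_pos: [0.4579, -0.3463, 0.2014]
tcp_rot: [-0.478, 0.522, -0.478, -0.521]
force: [1.5, -0.1, -1.1]
grip_width: 0.0331
```

```bash
python3 - <<'E'
from h import *
np.set_printoptions(precision=4,suppress=True)
s=telemetry.state(); print(s["tool_pos"],s["grip_width"],s["force"],tool([.448,-.417,.04]))
T=optics.read_camera("top"); cv2.imwrite("pics/t2.png",T["color"])
for n in ("clamp","scrapbox","jaw","knob","hub_axis","bed"):
  r=optics.place_of(T,n)[0]; print(n,r,atz(T,r["at"],dict(knob=.111,hub_axis=.111,bed=.015).get(n,0)))
# clamp frame fit: fence and jaw top surfaces
for n in ("panel1_mid","rack","jaw","clamp"):
  for r in optics.regions_of(T,n)[:4]:
    c=cv2.boxPoints(cv2.minAreaRect(np.argwhere(r["mask"])[:,::-1].astype(np.float32)))
    z=dict(panel1_mid=.122,rack=.04,jaw=.085,clamp=.0)[n]
    print(n,r["conf"],r["extent"],[atz(T,(v,u),z)[:2] for u,v in c])
E
```

```text
[ 0.4579 -0.3463  0.2014] 0.03308111543222222 [ 1.4882 -0.1495 -1.0547] [161.4682  16.0993 -69.4389]
clamp {'at': [257.6, 364.3], 'conf': 0.7} [ 0.3919 -0.228   0.    ]
scrapbox {'at': [235.5, 419.0], 'conf': 0.7} [ 0.463  -0.4194  0.    ]
jaw {'at': [205.2, 308.1], 'conf': 0.94} [ 0.5763 -0.0394  0.    ]
knob {'at': [184.3, 360.1], 'conf': 0.67} [ 0.6285 -0.2094  0.111 ]
hub_axis {'at': [199.0, 340.9], 'conf': 0.92} [ 0.5821 -0.1462  0.111 ]
bed {'at': [206.5, 294.5], 'conf': 0.63} [0.5713 0.0071 0.015 ]
panel1_mid 0.52 [199.6, 157.4, 25.7, 22.9] [array([0.7068, 0.3089]), array([0.7437, 0.2724]), array([0.6853, 0.2162]), array([0.6489, 0.2526])]
rack 0.84 [194.2, 201.2, 38.4, 63.4] [array([0.3851, 0.3403]), array([0.6008, 0.3247]), array([0.5889, 0.2122]), array([0.3735, 0.2299])]
jaw 0.91 [304.9, 175.0, 25.0, 62.2] [array([ 0.6631, -0.0244]), array([ 0.67  , -0.0846]), array([ 0.478 , -0.1053]), array([ 0.4714, -0.0459])]
jaw 0.55 [329.7, 192.2, 18.5, 21.2] [array([ 0.5468, -0.1081]), array([ 0.6158, -0.1099]), array([ 0.6144, -0.1754]), array([ 0.5453, -0.1732])]
clamp 0.8 [262.9, 170.4, 102.2, 72.9] [array([0.6676, 0.1185]), array([ 0.7009, -0.2351]), array([ 0.4781, -0.2521]), array([0.4466, 0.0953])]
clamp 0.22 [349.2, 128.7, 51.6, 49.0] [array([ 0.8351, -0.1887]), array([ 0.8887, -0.2868]), array([ 0.7203, -0.371 ]), array([ 0.6683, -0.2737])]
```

Emit:
{"fn": "step_arm", "kwargs": {
  "motion": [
    {"linear": [0, 6, -40], "yaw": 0, "claw": -0.6},
    {"linear": [10, 11, -71], "yaw": 0, "claw": -0.6},
    {"linear": [60, 11, -71], "yaw": 0, "claw": -0.6},
    {"linear": [110, 11, -71], "yaw": 0, "claw": -0.6},
    {"linear": [145, 11, -71], "yaw": 0, "claw": -0.6},
    {"linear": [163, 11, -71], "yaw": 0, "claw": -0.6},
    {"linear": [165, 11, -71], "yaw": 0, "claw": -0.6},
    {"linear": [165, 11, -71], "yaw": 0, "claw": 0.0},
    {"linear": [165, 11, -71], "yaw": 0, "claw": 0.0},
    {"linear": [150, 11, -71], "yaw": 0, "claw": 0.0}
  ]
}}

```text
clock: 7.15
tool_pos: [0.4537, -0.4157, 0.0512]
tcp_rot: [0.478, -0.521, 0.478, 0.522]
force: [-0.9, 0.3, -0.9]
grip_width: 0.0443
```

```bash
python3 - <<'E'
from h import *
s=telemetry.state(); print(s["joints"],s["clock"])
E
```

```text
[-9.34288943e-01  5.02635689e-01  1.62042985e+00  2.02183241e-05
  1.01939259e+00 -2.59255616e+00] 7.15
```

Emit:
{"fn": "step_arm", "kwargs": {
  "motion": [
    {"linear": [-50, 0, 0], "yaw": 0, "claw": 0.0},
    {"linear": [-100, 0, 0], "yaw": 0.15, "claw": 0.0},
    {"linear": [-150, 0, 0], "yaw": 0.3, "claw": 0.0},
    {"linear": [-190, -4, 30], "yaw": 0.45, "claw": 0.0},
    {"linear": [-210, -10, 75], "yaw": 0.6, "claw": 0.0},
    {"linear": [-220, -16, 122], "yaw": 0.75, "claw": 0.0},
    {"linear": [-230, -23, 170], "yaw": 0.9, "claw": 0.0},
    {"linear": [-240, -29, 218], "yaw": 1.05, "claw": 0.0},
    {"linear": [-250, -36, 266], "yaw": 1.2, "claw": 0.0},
    {"linear": [-250, -42, 315], "yaw": 1.35, "claw": 0.0}
  ]
}}

```text
clock: 8.15
tool_pos: [0.4687, -0.1063, 0.3047]
tcp_rot: [0.699, -0.119, 0.695, 0.116]
force: [1.6, 0.4, -0.5]
grip_width: 0.0442
```

```bash
python3 - <<'E'
from h import *
s=telemetry.state(); print(s["tool_pos"],rot(s)[:,2],np.round(tool([.487,.278,.30])))
T=optics.read_camera("top"); cv2.imwrite("pics/t3.png",T["color"])
for r in optics.place_of(T,"offcut_mid")[:2]: print(r,atz(T,r["at"],.024))
E
```

```text
[ 0.46870353 -0.10626643  0.30474467] [0.9444548  0.32860657 0.00478099] [  4. 357. 144.]
{'at': [239.7, 422.2], 'conf': 0.63} [ 0.44794689 -0.42336068  0.024     ]
```

Emit:
{"fn": "step_arm", "kwargs": {
  "motion": [
    {"linear": [4, 45, 18], "yaw": 0.1, "claw": 0.0},
    {"linear": [4, 89, 36], "yaw": 0.2, "claw": 0.0},
    {"linear": [4, 134, 54], "yaw": 0.3, "claw": 0.0},
    {"linear": [4, 179, 72], "yaw": 0.42, "claw": 0.0},
    {"linear": [4, 224, 90], "yaw": 0.42, "claw": 0.0},
    {"linear": [4, 269, 108], "yaw": 0.42, "claw": 0.0},
    {"linear": [4, 315, 127], "yaw": 0.42, "claw": 0.0},
    {"linear": [4, 357, 144], "yaw": 0.42, "claw": 0.0},
    {"linear": [4, 357, 144], "yaw": 0.42, "claw": 0.0}
  ]
}}

```text
clock: 9.15
tool_pos: [0.4846, 0.2808, 0.2983]
tcp_rot: [0.707, 0.026, 0.706, -0.025]
force: [-0.1, -0.8, 0.2]
grip_width: 0.0441
```

```bash
python3 w.py w2 rack panel1_mid
```

```text
[0.4848 0.2785 0.298 ] [[ 0.002   0.0739  0.9973]
 [ 0.0003  0.9973 -0.0739]
 [-1.      0.0005  0.002 ]]
cam [0.4916 0.3614 0.4366]
rack [160.1 317. ] 0.88 [0.4896 0.2856 0.    ]
```

View pics/w2.png

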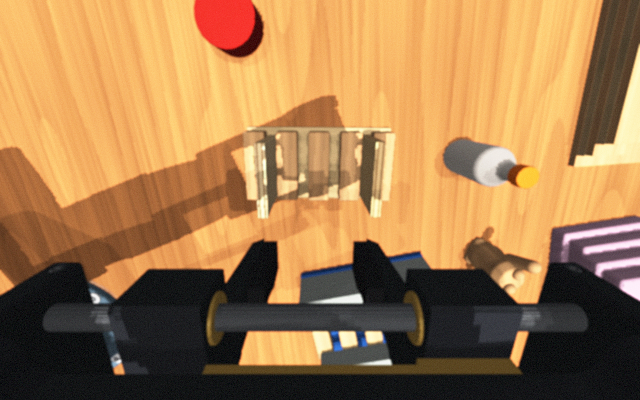

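```bash
python3 - <<'E'
import cv2
a=cv2.imread("pics/w2.png")[115:230,235:405]
cv2.imwrite("pics/c2.png",cv2.resize(a,None,fx=4.7,fy=4.7,interpolation=2))
E
```

```text
(no output)
```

View pics/c2.png

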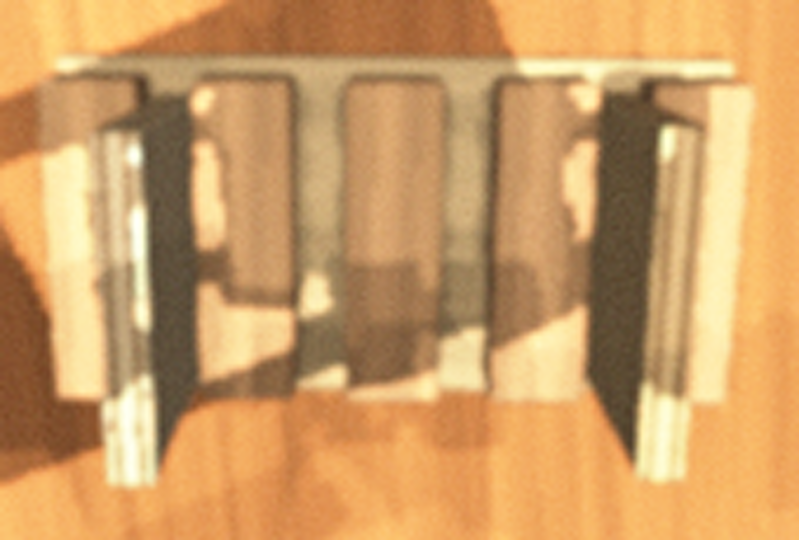

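```bash
cat > m.py <<'E'
from h import *
np.set_printoptions(precision=4,suppress=True)
W=optics.read_camera("wrist")
f=lambda u,v,z:atz(W,(115+v/4.7,235+u/4.7),z)[:2]
for z,L in ((.122,[(100,130),(143,128),(158,485),(106,485),(662,125),(703,128),(688,480),(637,480)]),(.04,[(45,85),(752,88),(725,402),(57,400),(345,85),(440,85),(347,402),(440,402)])):
  for u,v in L: print(z,u,v,f(u,v,z))
E
python3 m.py
```

```text
0.122 100 130 [0.4249 0.3261]
0.122 143 128 [0.4351 0.3258]
0.122 158 485 [0.4266 0.2353]
0.122 106 485 [0.4132 0.2364]
0.122 662 125 [0.5574 0.3166]
0.122 703 128 [0.5671 0.3151]
0.122 688 480 [0.563  0.2257]
0.122 637 480 [0.5499 0.2268]
0.04 45 85 [0.3928 0.3325]
0.04 752 88 [0.6009 0.3148]
0.04 725 402 [0.5933 0.2174]
0.04 57 400 [0.381  0.2352]
0.04 345 85 [0.4811 0.3253]
0.04 440 85 [0.5091 0.3231]
0.04 347 402 [0.4731 0.2271]
0.04 440 402 [0.5027 0.2247]
```

Emit:
{"fn": "step_arm", "kwargs": {
  "motion": [
    {"linear": [40, -2, -30], "yaw": 0.01, "claw": 0.0},
    {"linear": [80, -2, -60], "yaw": 0.01, "claw": 0.0},
    {"linear": [125, -2, -60], "yaw": 0.01, "claw": 0.0},
    {"linear": [165, -2, -60], "yaw": 0.01, "claw": 0.0},
    {"linear": [200, -2, -60], "yaw": 0.01, "claw": 0.0},
    {"linear": [217, -2, -60], "yaw": 0.01, "claw": 0.0},
    {"linear": [217, -2, -60], "yaw": 0.01, "claw": -0.9},
    {"linear": [217, -2, -60], "yaw": 0.01, "claw": -0.9},
    {"linear": [217, -2, -60], "yaw": 0.01, "claw": -0.9},
    {"linear": [217, -2, -60], "yaw": 0.01, "claw": -0.9}
  ],
  "newtons": 20
}}

```text
clock: 10.4
tool_pos: [0.4259, 0.2797, 0.0812]
tcp_rot: [0.707, 0.032, 0.705, -0.031]
force: [-1.5, -0.4, 2.1]
grip_width: 0.0143
```

Emit:
{"fn": "step_arm", "kwargs": {
  "motion": [
    {"linear": [-20, 0, 0], "yaw": 0, "claw": -0.9},
    {"linear": [-50, 0, 0], "yaw": 0, "claw": -0.9},
    {"linear": [-90, 0, 0], "yaw": 0, "claw": -0.9},
    {"linear": [-130, 0, 0], "yaw": 0, "claw": -0.9},
    {"linear": [-160, 0, 0], "yaw": 0, "claw": -0.9},
    {"linear": [-160, 0, 0], "yaw": 0, "claw": -0.9}
  ]
}}

```text
clock: 11.0
tool_pos: [0.4275, 0.2807, 0.2456]
tcp_rot: [0.71, 0.033, 0.703, -0.03]
force: [-0.6, 0.7, -0.6]
grip_width: 0.0115
```

```bash
python3 - <<'E'
from h import *
s=telemetry.state(); print(s["tool_pos"],s["grip_width"],s["force"])
W=optics.read_camera("wrist"); cv2.imwrite("pics/w3.png",W["color"])
R=rot(s); 
# cam pose in tool
Rct=np.array(W["R"])@R; tct=np.array(W["R"])@s["tool_pos"]+W["t"]
np.savez("cam.npz",Rct=Rct,tct=tct,K=W["K"])
a=cv2.imread("pics/w1.png")[80:290,145:415]
cv2.imwrite("pics/c3.png",cv2.resize(a,None,fx=2.85,fy=2.85,interpolation=2))
E
```

```text
[0.42745253 0.28071432 0.24564628] 0.011478579029789446 [-0.64020082  0.73196537 -0.59663968]
```

View pics/c3.png

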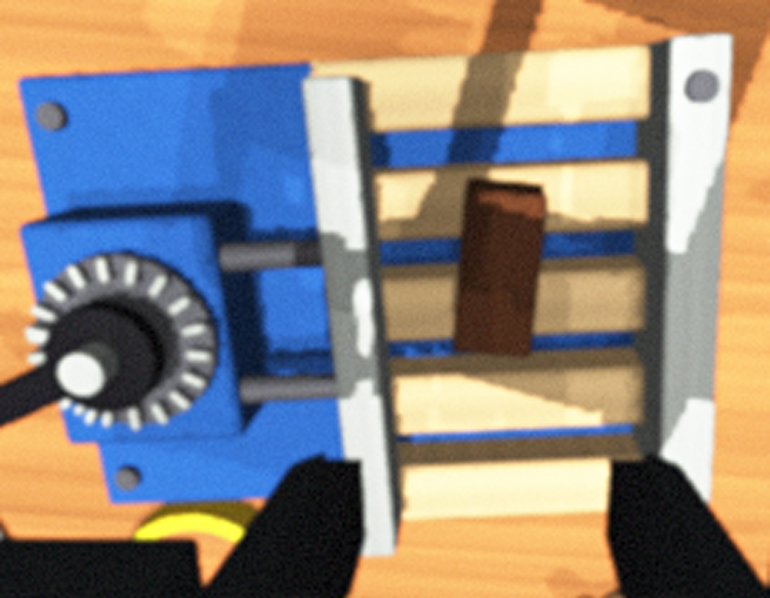

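```bash
cat > m2.py <<'E'
from h import *
np.set_printoptions(precision=4,suppress=True)
c=np.load("cam.npz")
R=np.array([[-0.001,-.9964,-.0852],[.0007,-.0852,.9964],[-1,.001,.0008]]); p=np.array([.5492,.0074,.2464])
Rc=c["Rct"]@R.T; W=dict(K=c["K"],R=Rc,t=c["tct"]-Rc@p)
f=lambda u,v,z:atz(W,(80+v/2.85,145+u/2.85),z)[:2]
yaw=.095;o=np.array([.566,.017]);A=np.array([[np.cos(yaw),np.sin(yaw)],[-np.sin(yaw),np.cos(yaw)]])
for n,z,a,b in [("r1lo -77.5",.045,(372,133),(640,121)),("r2up -60.5",.045,(378,172),(648,157)),("r2lo -31.5",.045,(375,240),(630,228)),("r3up -14.5",.045,(382,270),(640,255)),("r3lo 14.5",.045,(388,343),(640,332)),("r4up 31.5",.045,(392,372),(640,350)),("r4lo 60.5",.045,(397,437),(640,425)),("r5up 77.5",.045,(397,465),(640,450)),("fence y60",.085,(668,40),(660,455)),("jaw y-57",.085,(362,80),(395,550))]:
  P,Q=f(*a,z),f(*b,z); d=(Q-P); print(n,P,Q,"ang",np.arctan2(d[1],d[0]),"clamp",A@(P-o)*1000,A@(Q-o)*1000)
E
python3 m2.py
```

```text
r1lo -77.5 [ 0.4918 -0.0432] [0.4777 0.067 ] ang 1.6984235085647157 clamp [-79.5652 -52.8929] [-83.1879  58.1038]
r2up -60.5 [ 0.5075 -0.04  ] [0.4918 0.0724] ang 1.7096313930976204 clamp [-63.6393 -51.239 ] [-68.6149  62.1946]
r2lo -31.5 [ 0.5365 -0.0401] [0.5221 0.0691] ang 1.702638704515302 clamp [-34.7473 -54.0596] [-38.8062  56.0592]
r3up -14.5 [ 0.5495 -0.0365] [0.5334 0.0751] ang 1.714476855460637 clamp [-21.4582 -51.7064] [-26.9475  60.9671]
r3lo 14.5 [ 0.583  -0.0323] [0.5682 0.0803] ang 1.7011966680637964 clamp [ 12.212  -50.7158] [ 8.1934 62.7562]
r4up 31.5 [ 0.5968 -0.0299] [0.5767 0.0815] ang 1.7492882368247205 clamp [ 26.1701 -49.5668] [16.7338 63.191 ]
r4lo 60.5 [ 0.6291 -0.026 ] [0.6133 0.0869] ang 1.7093903999563924 clamp [ 58.7091 -48.7495] [53.7438 65.0753]
r5up 77.5 [ 0.6436 -0.0252] [0.6261 0.0888] ang 1.7236532473072461 clamp [ 73.2866 -49.4075] [66.6176 65.7307]
fence y60 [0.4484 0.0651] [0.6091 0.0872] ang 0.13634151198002117 clamp [-112.5179   59.0596] [49.5305 65.7628]
jaw y-57 [ 0.4709 -0.0422] [ 0.6641 -0.0209] ang 0.11006513163088019 clamp [-100.26   -49.931] [ 94.0661 -47.0032]
```

Emit:
{"fn": "step_arm", "kwargs": {
  "motion": [
    {"linear": [0, -45, 16], "yaw": -0.05, "claw": -0.9},
    {"linear": [0, -90, 32], "yaw": -0.1, "claw": -0.9},
    {"linear": [0, -135, 48], "yaw": -0.15, "claw": -0.9},
    {"linear": [0, -180, 64], "yaw": -0.21, "claw": -0.9},
    {"linear": [0, -225, 79], "yaw": -0.21, "claw": -0.9},
    {"linear": [20, -259, 91], "yaw": -0.21, "claw": -0.9},
    {"linear": [55, -259, 91], "yaw": -0.21, "claw": -0.9},
    {"linear": [55, -259, 91], "yaw": -0.21, "claw": -0.9}
  ]
}}

```text
clock: 11.85
tool_pos: [0.4881, 0.0131, 0.179]
tcp_rot: [0.702, -0.041, 0.71, 0.043]
force: [-0.3, 1.0, -1.4]
grip_width: 0.0117
```

```bash
python3 w.py w4; python3 - <<'E'
import cv2
from h import *
W=optics.read_camera("wrist");c,s=np.cos(.125),np.sin(.125);
a=W["color"].copy(); o=np.array([.564,.018])
for x in(-.0775,-.0605,-.0315,-.0145,.0145,.0315,.0605,.0775):
  P=[proj(W,[*(o+[c*x-s*y,s*x+c*y]),.045]) for y in(-.055,.06)]
  cv2.line(a,*[tuple(int(round(v)) for v in q) for q in P],(0,0,255),1)
P=[proj(W,[*(o+[c*x-s*y,s*x+c*y]),.085]) for x,y in((-.1,.06),(.1,.06))]
cv2.line(a,*[tuple(int(round(v)) for v in q) for q in P],(0,255,0),1)
cv2.imwrite("pics/w4o.png",cv2.resize(a[100:400,100:500],(800,600),interpolation=2))
E
```

```text
[0.4894 0.0137 0.1815] [[-0.0077 -0.1192  0.9928]
 [ 0.0018  0.9929  0.1192]
 [-1.      0.0027 -0.0074]]
cam [0.4814 0.0933 0.3174]
```

View pics/w4o.png

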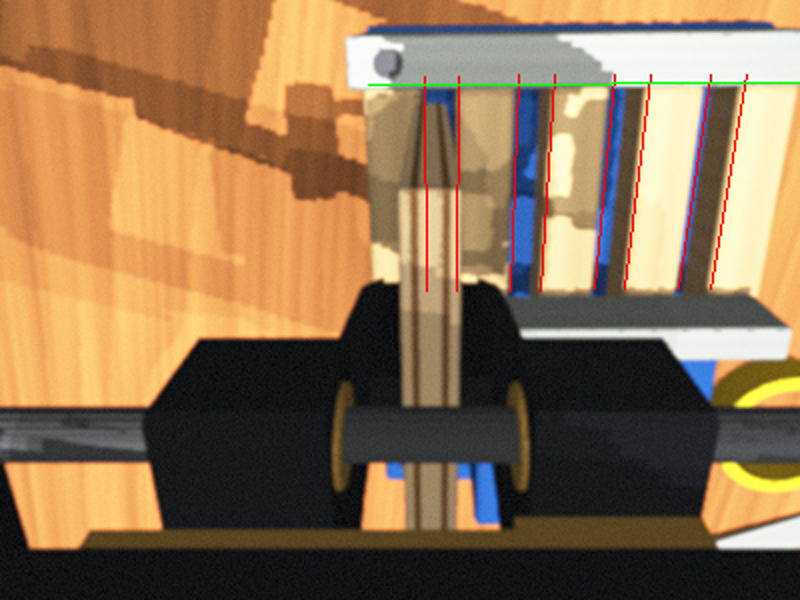

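```bash
cat > g.py <<'E'
from h import *
import sys
np.set_printoptions(precision=4,suppress=True)
C=np.array([.564,.018]);Y=.125
def cl(x,y): return C+np.array([np.cos(Y)*x-np.sin(Y)*y,np.sin(Y)*x+np.cos(Y)*y])/1000
if __name__=="__main__":
    s=telemetry.state(); R=rot(s); x,y,z=map(float,sys.argv[1:4])
    print("clock",s["clock"],"pos",s["tool_pos"],"F",s["force"],"w",s["grip_width"],"zang",np.arctan2(R[1,2],R[0,2]),"xdir",R[:,0])
    d=(s["tool_pos"][:2]-C)*1000; print("in clamp",np.cos(Y)*d[0]+np.sin(Y)*d[1],-np.sin(Y)*d[0]+np.cos(Y)*d[1])
    print("shift",np.round(tool([*cl(x,y),z],s),1),"world",cl(x,y))
E
python3 g.py -69 5 0.084
```

```text
clock 11.95 pos [0.4909 0.014  0.1835] F [ 0.5139 -0.4223 -1.1037] w 0.011925238765285714 zang 0.12059957276217848 xdir [-0.0038  0.001  -1.    ]
in clamp -73.0140290537044 5.108818320773389
shift [99.4 -0.2  4.4] world [0.4949 0.0144]
```

Emit:
{"fn": "step_arm", "kwargs": {
  "motion": [
    {"linear": [0, 0, 0], "yaw": 0, "claw": -0.9},
    {"linear": [0, 0, 0], "yaw": 0, "claw": -0.9},
    {"linear": [0, 0, 0], "yaw": 0, "claw": -0.9}
  ]
}}

```text
clock: 12.25
tool_pos: [0.4929, 0.014, 0.1858]
tcp_rot: [0.707, -0.043, 0.705, 0.043]
force: [-0.3, -0.2, -0.6]
grip_width: 0.0119
```

```bash
python3 g.py -69 5 0.084
```

```text
clock 12.25 pos [0.4929 0.014  0.1858] F [-0.2664 -0.1918 -0.5682] w 0.011865761729352699 zang 0.12189286851509726 xdir [ 0.0022 -0.0005 -1.    ]
in clamp -71.08869672745453 4.912691968987332
shift [101.8   0.2   1.9] world [0.4949 0.0144]
```

Emit:
{"fn": "step_arm", "kwargs": {
  "motion": [
    {"linear": [30, 0, 1], "yaw": 0, "claw": -0.9},
    {"linear": [50, 0, 1], "yaw": 0, "claw": -0.9},
    {"linear": [65, 0, 1], "yaw": 0, "claw": -0.9},
    {"linear": [65, 0, 1], "yaw": 0, "claw": -0.9},
    {"linear": [65, 0, 1], "yaw": 0, "claw": -0.9}
  ]
}}

```text
clock: 12.75
tool_pos: [0.4936, 0.0138, 0.1203]
tcp_rot: [0.706, -0.043, 0.706, 0.043]
force: [0.4, 0.4, -1.0]
grip_width: 0.012
```

```bash
python3 g.py -69 5 0.084
```

```text
clock 12.75 pos [0.4936 0.0138 0.1203] F [ 0.3509  0.3724 -1.0377] w 0.011954108408063175 zang 0.1210676508194147 xdir [ 0.0005 -0.0002 -1.    ]
in clamp -70.42262118205957 4.582320481784075
shift [36.3  0.4  1.4] world [0.4949 0.0144]
```

Emit:
{"fn": "step_arm", "kwargs": {
  "motion": [
    {"linear": [8, 0, 1], "yaw": 0, "claw": -0.9},
    {"linear": [18, 0, 1], "yaw": 0, "claw": -0.9},
    {"linear": [27, 0, 1], "yaw": 0, "claw": -0.9},
    {"linear": [34, 0, 1], "yaw": 0, "claw": -0.9},
    {"linear": [36, 0, 1], "yaw": 0, "claw": -0.9},
    {"linear": [36, 0, 1], "yaw": 0, "claw": -0.9}
  ]
}}

```text
clock: 13.35
tool_pos: [0.4944, 0.0138, 0.0838]
tcp_rot: [0.706, -0.043, 0.706, 0.043]
force: [-1.6, 1.0, 4.1]
grip_width: 0.012
```

```bash
python3 g.py -69 5 0.084
```

```text
clock 13.35 pos [0.4944 0.0138 0.0838] F [-1.629   1.0255  4.1127] w 0.011985203608061318 zang 0.12053048869283726 xdir [-0.0002  0.0002 -1.    ]
in clamp -69.62195043405484 4.53205650005744
shift [-0.2  0.5  0.6] world [0.4949 0.0144]
```

Emit:
{"fn": "step_arm", "kwargs": {
  "motion": [
    {"linear": [0, 0, 0], "yaw": 0, "claw": -0.1},
    {"linear": [0, 0, 0], "yaw": 0, "claw": -0.1},
    {"linear": [-10, 0, 0], "yaw": 0, "claw": -0.1},
    {"linear": [-50, 0, 0], "yaw": 0, "claw": 0},
    {"linear": [-100, 0, 0], "yaw": 0, "claw": 0},
    {"linear": [-136, 25, 10], "yaw": 0.05, "claw": 0},
    {"linear": [-136, 70, 27], "yaw": 0.1, "claw": 0},
    {"linear": [-136, 116, 44], "yaw": 0.15, "claw": 0},
    {"linear": [-136, 162, 62], "yaw": 0.196, "claw": 0},
    {"linear": [-136, 208, 79], "yaw": 0.196, "claw": 0}
  ]
}}

```text
clock: 14.35
tool_pos: [0.5481, 0.2317, 0.2208]
tcp_rot: [0.707, 0.027, 0.706, -0.027]
force: [1.5, -0.0, 0.3]
grip_width: 0.0442
```

```bash
python3 - <<'E'
from h import *
s=telemetry.state();R=rot(s);print(s["tool_pos"],np.arctan2(R[1,2],R[0,2]),tool([.5593,.2711,.081]),s["grip_width"])
E
```

```text
[0.54807687 0.23166814 0.22075032] -0.07705004634844956 [139.77677306  40.12947086   7.94120176] 0.0442238989805617
```

Emit:
{"fn": "step_arm", "kwargs": {
  "motion": [
    {"linear": [0, 40, 8], "yaw": 0, "claw": 0},
    {"linear": [20, 40, 8], "yaw": 0, "claw": 0},
    {"linear": [60, 40, 8], "yaw": 0, "claw": 0},
    {"linear": [100, 40, 8], "yaw": 0, "claw": 0},
    {"linear": [130, 40, 8], "yaw": 0, "claw": 0},
    {"linear": [140, 40, 8], "yaw": 0, "claw": 0},
    {"linear": [140, 40, 8], "yaw": 0, "claw": -0.9},
    {"linear": [140, 40, 8], "yaw": 0, "claw": -0.9},
    {"linear": [140, 40, 8], "yaw": 0, "claw": -0.9},
    {"linear": [140, 40, 8], "yaw": 0, "claw": -0.9}
  ]
}}

```text
clock: 15.35
tool_pos: [0.5598, 0.2693, 0.0816]
tcp_rot: [0.708, 0.027, 0.706, -0.026]
force: [-0.3, -0.3, 0.3]
grip_width: 0.0145
```

Emit:
{"fn": "step_arm", "kwargs": {
  "motion": [
    {"linear": [-25, 0, 0], "yaw": 0, "claw": -0.9},
    {"linear": [-65, 0, 0], "yaw": 0, "claw": -0.9},
    {"linear": [-110, 0, 0], "yaw": 0, "claw": -0.9},
    {"linear": [-145, -10, 4], "yaw": -0.05, "claw": -0.9},
    {"linear": [-145, -55, 21], "yaw": -0.1, "claw": -0.9},
    {"linear": [-145, -100, 39], "yaw": -0.15, "claw": -0.9},
    {"linear": [-145, -145, 56], "yaw": -0.2, "claw": -0.9},
    {"linear": [-135, -190, 74], "yaw": -0.2, "claw": -0.9},
    {"linear": [-110, -231, 90], "yaw": -0.2, "claw": -0.9},
    {"linear": [-100, -231, 90], "yaw": -0.2, "claw": -0.9}
  ]
}}

```text
clock: 16.35
tool_pos: [0.6316, 0.0264, 0.1786]
tcp_rot: [0.706, -0.043, 0.706, 0.041]
force: [-0.1, 0.4, -1.3]
grip_width: 0.0118
```

Emit:
{"fn": "step_arm", "kwargs": {
  "motion": [
    {"linear": [0, 0, 0], "yaw": 0, "claw": -0.9},
    {"linear": [0, 0, 0], "yaw": 0, "claw": -0.9},
    {"linear": [0, 0, 0], "yaw": 0, "claw": -0.9},
    {"linear": [0, 0, 0], "yaw": 0, "claw": -0.9}
  ]
}}

```text
clock: 16.75
tool_pos: [0.6313, 0.0333, 0.1809]
tcp_rot: [0.706, -0.045, 0.705, 0.045]
force: [0.7, 0.3, -1.1]
grip_width: 0.0119
```

```bash
python3 g.py 69 5 0.084; python3 - <<'E'
from g import *
W=optics.read_camera("wrist");a=W["color"].copy()
for x in(-77.5,-60.5,-31.5,-14.5,14.5,31.5,60.5,77.5):
  P=[proj(W,[*cl(x,y),.045]) for y in(-55,60)]
  cv2.line(a,*[tuple(int(round(v)) for v in q) for q in P],(0,0,255),1)
cv2.imwrite("pics/w5o.png",cv2.resize(a[100:400,100:500],(800,600),interpolation=2))
E
```

```text
clock 16.75 pos [0.6313 0.0333 0.1809] F [ 0.7297  0.2988 -1.1418] w 0.011859613310858854 zang 0.1265859586757429 xdir [ 0.0019 -0.0002 -1.    ]
in clamp 68.68435681409137 6.7554085157300054
shift [96.9 -1.7  0.1] world [0.6318 0.0316]
```

View pics/w5o.png

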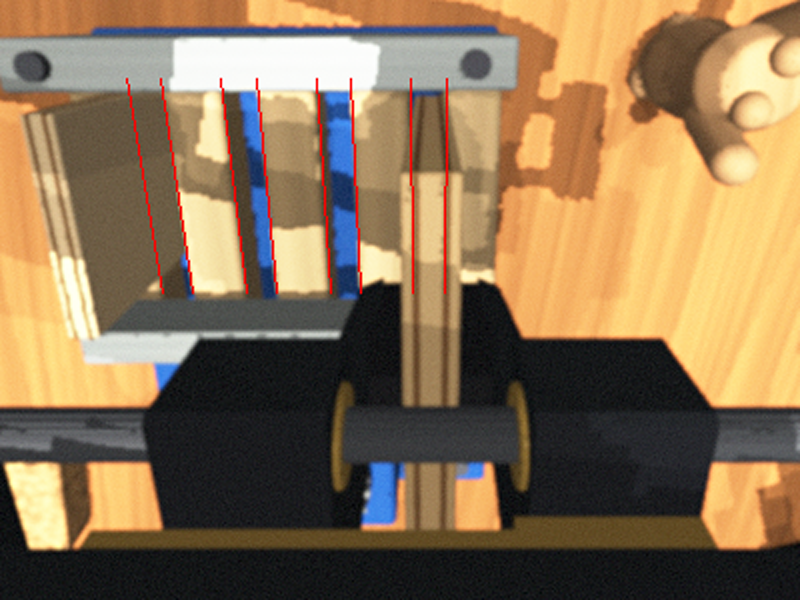

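Emit:
{"fn": "step_arm", "kwargs": {
  "motion": [
    {"linear": [30, 0, 0], "yaw": 0, "claw": -0.9},
    {"linear": [55, 0, 0], "yaw": 0, "claw": -0.9},
    {"linear": [65, 0, 0], "yaw": 0, "claw": -0.9},
    {"linear": [73, 0, 0], "yaw": 0, "claw": -0.9},
    {"linear": [82, 0, 0], "yaw": 0, "claw": -0.9},
    {"linear": [90, 0, 0], "yaw": 0, "claw": -0.9},
    {"linear": [96, 0, 0], "yaw": 0, "claw": -0.9},
    {"linear": [97, 0, 0], "yaw": 0, "claw": -0.9},
    {"linear": [97, 0, 0], "yaw": 0, "claw": -0.9}
  ]
}}

```text
clock: 17.7
tool_pos: [0.6317, 0.0318, 0.0853]
tcp_rot: [0.706, -0.044, 0.705, 0.044]
force: [-5.0, -3.1, 16.0]
grip_width: 0.0117
```

```bash
python3 g.py 69 5 0.084
```

```text
clock 17.7 pos [0.6317 0.0318 0.0853] F [-5.001  -3.1144 15.9959] w 0.011701079385930676 zang 0.12479428493248197 xdir [ 0.0014 -0.0005 -1.    ]
in clamp 68.93489931361036 5.247866584787179
shift [ 1.3 -0.2  0.1] world [0.6318 0.0316]
```

Emit:
{"fn": "step_arm", "kwargs": {
  "motion": [
    {"linear": [0, 0, 0], "yaw": 0, "claw": -0.1},
    {"linear": [0, 0, 0], "yaw": 0, "claw": -0.1},
    {"linear": [-10, 0, 0], "yaw": 0, "claw": -0.1},
    {"linear": [-50, 0, 0], "yaw": 0, "claw": 0},
    {"linear": [-100, 0, 0], "yaw": 0, "claw": 0},
    {"linear": [-140, -35, -5], "yaw": -0.1, "claw": 0},
    {"linear": [-140, -80, -10], "yaw": -0.2, "claw": 0},
    {"linear": [-140, -125, -15], "yaw": -0.3, "claw": 0},
    {"linear": [-140, -170, -21], "yaw": -0.4, "claw": 0},
    {"linear": [-140, -215, -27], "yaw": -0.5, "claw": 0}
  ]
}}

```text
clock: 18.7
tool_pos: [0.6307, -0.1862, 0.2233]
tcp_rot: [0.673, -0.219, 0.672, 0.219]
force: [0.7, -0.8, 0.1]
grip_width: 0.0441
```

```bash
python3 w.py w6 knob hub_axis; python3 - <<'E'
from h import *
T=optics.read_camera("top");S=optics.read_camera("scene")
for n in ("panel1_mid","knob"):
  for p in (T,S):
    for r in optics.place_of(p,n)[:4]: print(n,r["conf"],r["at"],atz(p,r["at"],.07 if n[0]=="p" else .111))
cv2.imwrite("pics/ts.png",np.hstack([cv2.resize(T["color"][160:250,250:380],(400,277),interpolation=2),cv2.resize(S["color"][150:250,240:370],(360,277),interpolation=2)]))
E
```

```text
[ 0.6302 -0.1937  0.2231] [[ 0.0006 -0.5893  0.8079]
 [-0.0041  0.8079  0.5893]
 [-1.     -0.0037 -0.0019]]
cam [ 0.5839 -0.1208  0.3613]
knob [220.  292.2] 0.75 [ 0.6261 -0.2165  0.111 ]
knob [ 85.7 132.7] 0.7 [ 0.4498 -0.1952  0.111 ]
knob [ 36.6 555.3] 0.33 [0.7061 0.0356 0.111 ]
hub_axis [131.9 300.7] 0.94 [ 0.5849 -0.1435  0.111 ]
hub_axis [237.2 103.2] 0.51 [ 0.4848 -0.3419  0.111 ]
panel1_mid 0.54 [239.5, 221.8] [ 0.7847362  -0.26316238  0.07      ]
panel1_mid 0.26 [224.4, 332.0] [0.63672875 0.02498108 0.07      ]
panel1_mid 0.22 [226.3, 318.7] [ 0.6555959  -0.01095162  0.07      ]
knob 0.56 [186.4, 359.5] [ 0.62167122 -0.20725232  0.111     ]
knob 0.55 [200.3, 257.4] [ 0.62895202 -0.21425554  0.111     ]
```

View pics/w6.png

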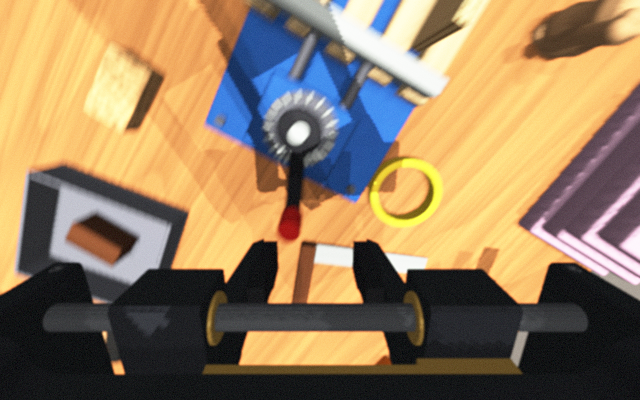

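View pics/ts.png

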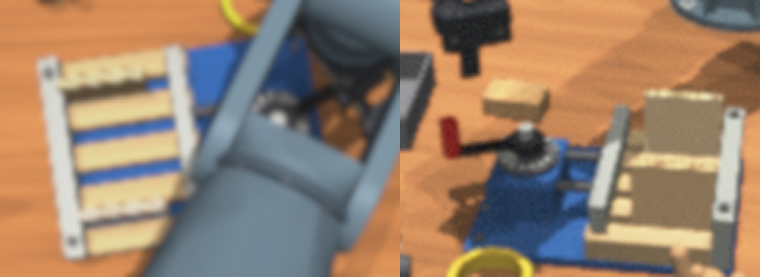

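Emit:
{"fn": "step_arm", "kwargs": {
  "motion": [
    {"linear": [20, -19, -18], "yaw": 0.11, "claw": 0},
    {"linear": [50, -19, -18], "yaw": 0.11, "claw": 0},
    {"linear": [60, -19, -18], "yaw": 0.11, "claw": 0},
    {"linear": [60, -19, -18], "yaw": 0.11, "claw": 0},
    {"linear": [60, -19, -18], "yaw": 0.11, "claw": 0}
  ]
}}

```text
clock: 19.65
tool_pos: [0.6279, -0.21, 0.1635]
tcp_rot: [0.684, -0.181, 0.684, 0.18]
force: [-0.1, 0.8, 0.4]
grip_width: 0.044
```

```bash
cat > k.py <<'E'
from h import *
H=np.array([.5845,-.142])
s=telemetry.state();R=rot(s);d=s["tool_pos"][:2]-H
print("clk",round(s["clock"],2),"pos",s["tool_pos"].round(4),"r",np.hypot(*d).round(4),"phi",np.arctan2(d[1],d[0]).round(3),"zang",np.arctan2(R[1,2],R[0,2]).round(3),"xdir",R[:,0].round(3),"F",s["force"].round(1),"w",s["grip_width"].round(4),"j6",s["joints"][5].round(2))
E
python3 k.py; python3 -c "
from h import *
print(tool([.6268,-.2157,.109]).round(1))
W=optics.read_camera('wrist')
for r in optics.place_of(W,'knob')[:2]: print(r,atz(W,r['at'],.111))
for r in optics.place_of(W,'hub_axis')[:1]: print(r,atz(W,r['at'],.111))"
```

```text
[54.5 -4.3 -3.8]Traceback (most recent call last):
  File "k.py", line 4, in <module>
    print("clk",round(s["clock"],2),"pos",s["tool_pos"].round(4),"r",np.hypot(*d).round(4),"phi",np.arctan2(d[1],d[0]).round(3),"zang",np.arctan2(R[1,2],R[0,2]).round(3),"xdir",R[:,0].round(3),"F",s["force"].round(1),"w",s["grip_width"].round(4),"j6",s["joints"][5].round(2))
                                                                                                                                                                                                                             ^^^^^^^^^^^^^^^^^^^^^
AttributeError: 'float' object has no attribute 'round'
```

Emit:
{"fn": "step_arm", "kwargs": {
  "motion": [
    {"linear": [20, -4, -4], "yaw": 0, "claw": 0},
    {"linear": [40, -4, -4], "yaw": 0, "claw": 0},
    {"linear": [52, -4, -4], "yaw": 0, "claw": 0},
    {"linear": [54, -4, -4], "yaw": 0, "claw": 0},
    {"linear": [54, -4, -4], "yaw": 0, "claw": -0.8},
    {"linear": [54, -4, -4], "yaw": 0, "claw": -0.8},
    {"linear": [54, -4, -4], "yaw": 0, "claw": -0.8},
    {"linear": [54, -4, -4], "yaw": 0, "claw": -0.8}
  ],
  "newtons": 25
}}

```text
clock: 20.6
tool_pos: [0.6266, -0.2166, 0.1097]
tcp_rot: [0.684, -0.18, 0.683, 0.179]
force: [0.9, -0.3, 1.2]
grip_width: 0.0212
```

```bash
sed -i 's/s\["grip_width"\].round(4)/round(s["grip_width"],4)/' k.py; python3 k.py
```

```text
clk 20.6 pos [ 0.6266 -0.2166  0.1097] r 0.0856 phi -1.057 zang 0.515 xdir [ 0.002 -0.001 -1.   ] F [ 0.9 -0.3  1.2] w 0.0212 j6 -1.03
```

Emit:
{"fn": "step_arm", "kwargs": {
  "motion": [
    {"linear": [0, 0.7, -11], "yaw": 0.13, "claw": -0.8},
    {"linear": [0, 2.9, -21.9], "yaw": 0.26, "claw": -0.8},
    {"linear": [0, 6.4, -32.3], "yaw": 0.39, "claw": -0.8},
    {"linear": [0, 11.2, -42.2], "yaw": 0.52, "claw": -0.8},
    {"linear": [0, 17.3, -51.4], "yaw": 0.65, "claw": -0.8},
    {"linear": [0, 24.6, -59.8], "yaw": 0.78, "claw": -0.8},
    {"linear": [0, 32.8, -67.1], "yaw": 0.91, "claw": -0.8},
    {"linear": [0, 42, -73.3], "yaw": 1.04, "claw": -0.8},
    {"linear": [0, 42, -73.3], "yaw": 1.04, "claw": -0.8},
    {"linear": [0, 42, -73.3], "yaw": 1.04, "claw": -0.8}
  ]
}}

```text
clock: 21.6
tool_pos: [0.5413, -0.2176, 0.1099]
tcp_rot: [0.683, 0.182, 0.682, -0.185]
force: [-3.5, -6.0, 3.3]
grip_width: 0.0212
```

```bash
python3 k.py; python3 -c "
from h import *
T=optics.read_camera('top')
for r in optics.place_of(T,'jaw')[:1]: print(r,atz(T,r['at'],0))"
```

```text
clk 21.6 pos [ 0.5413 -0.2176  0.1099] r 0.087 phi -2.09 zang -0.525 xdir [ 0.001 -0.004 -1.   ] F [-3.5 -6.   3.3] w 0.0212 j6 -0.06
{'at': [207.4, 307.8], 'conf': 0.84} [ 0.56868523 -0.03824088  0.        ]
```

Emit:
{"fn": "step_arm", "kwargs": {
  "motion": [
    {"linear": [-5, 0, 0], "yaw": 0, "claw": -0.8},
    {"linear": [-10, 0, 0], "yaw": 0, "claw": -0.8},
    {"linear": [-14, 0, 0], "yaw": 0, "claw": -0.8},
    {"linear": [-14, 0, 0], "yaw": 0, "claw": -0.8}
  ]
}}

```text
clock: 22.1
tool_pos: [0.5409, -0.2165, 0.123]
tcp_rot: [0.683, 0.183, 0.683, -0.184]
force: [-2.4, -4.6, -4.9]
grip_width: 0.0214
```

```bash
python3 k.py
```

```text
clk 22.1 pos [ 0.5409 -0.2165  0.123 ] r 0.0863 phi -2.101 zang -0.525 xdir [-0.001 -0.001 -1.   ] F [-2.4 -4.6 -4.9] w 0.0214 j6 -0.06
```

Emit:
{"fn": "step_arm", "kwargs": {
  "motion": [
    {"linear": [0, 0.8, 11.6], "yaw": -0.137, "claw": -0.8},
    {"linear": [0, 3.2, 23], "yaw": -0.274, "claw": -0.8},
    {"linear": [0, 7.1, 34], "yaw": -0.411, "claw": -0.8},
    {"linear": [0, 12.4, 44.3], "yaw": -0.548, "claw": -0.8},
    {"linear": [0, 19.2, 53.8], "yaw": -0.685, "claw": -0.8},
    {"linear": [0, 27.1, 62.3], "yaw": -0.822, "claw": -0.8},
    {"linear": [0, 36.2, 69.6], "yaw": -0.959, "claw": -0.8},
    {"linear": [0, 46.1, 75.6], "yaw": -1.096, "claw": -0.8},
    {"linear": [0, 56.8, 80.2], "yaw": -1.233, "claw": -0.8},
    {"linear": [0, 68.1, 83.3], "yaw": -1.37, "claw": -0.8}
  ]
}}

```text
clock: 23.1
tool_pos: [0.6481, -0.198, 0.1222]
tcp_rot: [0.644, -0.291, 0.644, 0.292]
force: [1.5, -0.0, -5.1]
grip_width: 0.0215
```

Emit:
{"fn": "step_arm", "kwargs": {
  "motion": [
    {"linear": [0, 0, 0], "yaw": 0, "claw": -0.8},
    {"linear": [5, 0, 0], "yaw": 0, "claw": -0.8},
    {"linear": [10, 0, 0], "yaw": 0, "claw": -0.8},
    {"linear": [14, 0, 0], "yaw": 0, "claw": -0.8},
    {"linear": [14, 0, 0], "yaw": 0, "claw": -0.8}
  ]
}}

```text
clock: 23.6
tool_pos: [0.6491, -0.1988, 0.1118]
tcp_rot: [0.647, -0.29, 0.644, 0.288]
force: [0.3, 5.0, 10.9]
grip_width: 0.0212
```

```bash
python3 k.py
```

```text
clk 23.6 pos [ 0.6491 -0.1988  0.1118] r 0.086 phi -0.721 zang 0.842 xdir [ 0.004 -0.    -1.   ] F [ 0.3  5.  10.9] w 0.0212 j6 -1.32
```

Emit:
{"fn": "step_arm", "kwargs": {
  "motion": [
    {"linear": [0, 0.8, -11.6], "yaw": 0.137, "claw": -0.8},
    {"linear": [0, 3.2, -23], "yaw": 0.274, "claw": -0.8},
    {"linear": [0, 7.1, -34], "yaw": 0.411, "claw": -0.8},
    {"linear": [0, 12.4, -44.3], "yaw": 0.548, "claw": -0.8},
    {"linear": [0, 19.2, -53.8], "yaw": 0.685, "claw": -0.8},
    {"linear": [0, 27.1, -62.3], "yaw": 0.822, "claw": -0.8},
    {"linear": [0, 36.2, -69.6], "yaw": 0.959, "claw": -0.8},
    {"linear": [0, 46.1, -75.6], "yaw": 1.096, "claw": -0.8},
    {"linear": [0, 56.8, -80.2], "yaw": 1.233, "claw": -0.8},
    {"linear": [0, 68.1, -83.3], "yaw": 1.37, "claw": -0.8}
  ]
}}

```text
clock: 24.6
tool_pos: [0.5431, -0.2188, 0.1122]
tcp_rot: [0.685, 0.185, 0.679, -0.188]
force: [1.2, -5.0, 9.9]
grip_width: 0.0213
```

Emit:
{"fn": "step_arm", "kwargs": {
  "motion": [
    {"linear": [0, 0, 0], "yaw": 0, "claw": -0.8},
    {"linear": [0, 0, 0], "yaw": 0, "claw": -0.8}
  ]
}}

```text
clock: 24.8
tool_pos: [0.5427, -0.2184, 0.1119]
tcp_rot: [0.685, 0.183, 0.68, -0.186]
force: [0.4, -4.6, 7.3]
grip_width: 0.0214
```

```bash
python3 k.py; python3 -c "
from h import *
T=optics.read_camera('top');S=optics.read_camera('scene')
for p in(T,S):
 for r in optics.place_of(p,'jaw')[:1]: print(r,atz(p,r['at'],0))
cv2.imwrite('pics/t5.png',cv2.resize(T['color'][160:250,250:380],(780,540),interpolation=2))"
```

```text
clk 24.8 pos [ 0.5427 -0.2184  0.1119] r 0.0871 phi -2.071 zang -0.528 xdir [ 0.005 -0.005 -1.   ] F [ 0.4 -4.6  7.3] w 0.0214 j6 -0.06
{'at': [205.3, 304.3], 'conf': 0.68} [ 0.57626911 -0.02625277  0.        ]
{'at': [228.0, 322.8], 'conf': 0.78} [ 5.75454936e-01 -2.10489231e-02 -1.11022302e-16]
```

View pics/t5.png

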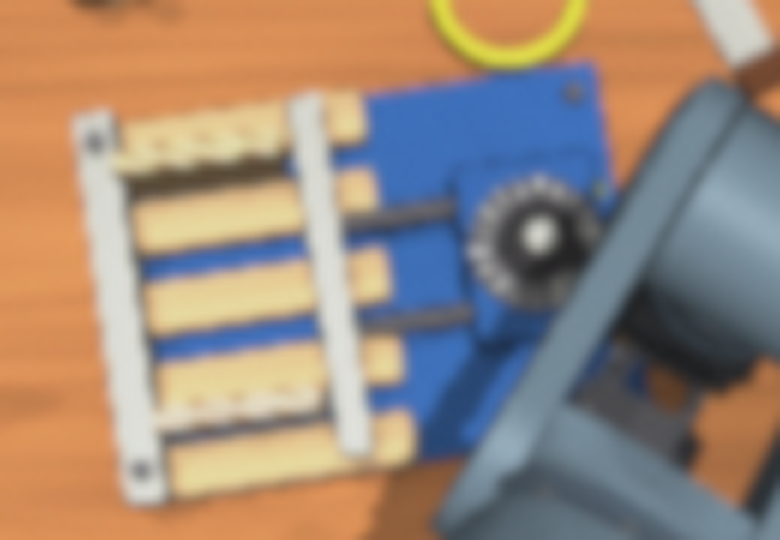

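Emit:
{"fn": "step_arm", "kwargs": {
  "motion": [
    {"linear": [0, 0, 1], "yaw": 0, "claw": -0.8},
    {"linear": [-5, 0, 1], "yaw": 0, "claw": -0.8},
    {"linear": [-11, 0, 1], "yaw": 0, "claw": -0.8},
    {"linear": [-16, 0, 1], "yaw": 0, "claw": -0.8},
    {"linear": [-16, 0, 1], "yaw": 0, "claw": -0.8}
  ]
}}

```text
clock: 25.5
tool_pos: [0.5419, -0.2168, 0.1251]
tcp_rot: [0.683, 0.184, 0.683, -0.184]
force: [-2.6, -5.2, -4.4]
grip_width: 0.0209
```

```bash
python3 k.py
```

```text
clk 25.5 pos [ 0.5419 -0.2168  0.1251] r 0.086 phi -2.088 zang -0.526 xdir [-0.    -0.001 -1.   ] F [-2.6 -5.2 -4.4] w 0.0209 j6 -0.06
```

Emit:
{"fn": "step_arm", "kwargs": {
  "motion": [
    {"linear": [0, 0.8, 11.6], "yaw": -0.137, "claw": -0.8},
    {"linear": [0, 3.2, 23], "yaw": -0.274, "claw": -0.8},
    {"linear": [0, 7.1, 34], "yaw": -0.411, "claw": -0.8},
    {"linear": [0, 12.4, 44.3], "yaw": -0.548, "claw": -0.8},
    {"linear": [0, 19.2, 53.8], "yaw": -0.685, "claw": -0.8},
    {"linear": [0, 27.1, 62.3], "yaw": -0.822, "claw": -0.8},
    {"linear": [0, 36.2, 69.6], "yaw": -0.959, "claw": -0.8},
    {"linear": [0, 46.1, 75.6], "yaw": -1.096, "claw": -0.8},
    {"linear": [0, 56.8, 80.2], "yaw": -1.233, "claw": -0.8},
    {"linear": [0, 67.3, 83.1], "yaw": -1.36, "claw": -0.8}
  ]
}}

```text
clock: 26.5
tool_pos: [0.648, -0.1977, 0.1236]
tcp_rot: [0.646, -0.287, 0.646, 0.289]
force: [1.4, 1.6, -4.6]
grip_width: 0.021
```

Emit:
{"fn": "step_arm", "kwargs": {
  "motion": [
    {"linear": [0, 0, 0], "yaw": 0, "claw": -0.8},
    {"linear": [5, 0, 0], "yaw": 0, "claw": -0.8},
    {"linear": [10, 0, 0], "yaw": 0, "claw": -0.8},
    {"linear": [15, 0, 0], "yaw": 0, "claw": -0.8},
    {"linear": [15, 0, 0], "yaw": 0, "claw": -0.8}
  ]
}}

```text
clock: 27.0
tool_pos: [0.6486, -0.1998, 0.1124]
tcp_rot: [0.647, -0.286, 0.646, 0.286]
force: [-3.9, 5.7, 12.8]
grip_width: 0.0215
```

```bash
python3 k.py
```

```text
clk 27.0 pos [ 0.6486 -0.1998  0.1124] r 0.0863 phi -0.733 zang 0.833 xdir [ 0.002 -0.    -1.   ] F [-3.9  5.7 12.8] w 0.0215 j6 -1.31
```

Emit:
{"fn": "step_arm", "kwargs": {
  "motion": [
    {"linear": [0, 0.8, -11.6], "yaw": 0.137, "claw": -0.8},
    {"linear": [0, 3.2, -23], "yaw": 0.274, "claw": -0.8},
    {"linear": [0, 7.1, -34], "yaw": 0.411, "claw": -0.8},
    {"linear": [0, 12.4, -44.3], "yaw": 0.548, "claw": -0.8},
    {"linear": [0, 12.4, -44.3], "yaw": 0.548, "claw": -0.8}
  ]
}}

```text
clock: 27.5
tool_pos: [0.6083, -0.2245, 0.1099]
tcp_rot: [0.7, -0.099, 0.7, 0.1]
force: [1.8, 4.1, -1.3]
grip_width: 0.021
```

```bash
cat >> k.py <<'E'
p=np.arctan2(d[1],d[0]); print("tang(resist cw)",round(float(-(s["force"][0]*np.sin(p)-s["force"][1]*np.cos(p))),1),"radial",round(float(s["force"][0]*np.cos(p)+s["force"][1]*np.sin(p)),1),"s",round(float(-p-.695),3))
E
python3 k.py
```

```text
clk 27.5 pos [ 0.6083 -0.2245  0.1099] r 0.0859 phi -1.29 zang 0.283 xdir [ 0.001  0.001 -1.   ] F [ 1.8  4.1 -1.3] w 0.021 j6 -0.82
tang(resist cw) 2.9 radial -3.4 s 0.595
```

Emit:
{"fn": "step_arm", "kwargs": {
  "motion": [
    {"linear": [0, 0.6, -10.2], "yaw": 0.12, "claw": -0.8},
    {"linear": [0, 2.4, -20.2], "yaw": 0.24, "claw": -0.8},
    {"linear": [0, 2.4, -20.2], "yaw": 0.24, "claw": -0.8}
  ]
}}

```text
clock: 27.8
tool_pos: [0.5889, -0.228, 0.11]
tcp_rot: [0.707, -0.017, 0.707, 0.016]
force: [2.4, 2.1, -1.0]
grip_width: 0.0214
```

```bash
python3 k.py
```

```text
clk 27.8 pos [ 0.5889 -0.228   0.11  ] r 0.0861 phi -1.519 zang 0.047 xdir [ 0.001 -0.001 -1.   ] F [ 2.4  2.1 -1. ] w 0.0214 j6 -0.6
tang(resist cw) 2.5 radial -2.0 s 0.824
```

Emit:
{"fn": "step_arm", "kwargs": {
  "motion": [
    {"linear": [0, 0.6, -10.2], "yaw": 0.12, "claw": -0.8},
    {"linear": [0, 2.4, -20.2], "yaw": 0.24, "claw": -0.8},
    {"linear": [0, 2.4, -20.2], "yaw": 0.24, "claw": -0.8}
  ]
}}

```text
clock: 28.1
tool_pos: [0.5688, -0.2269, 0.1102]
tcp_rot: [0.704, 0.067, 0.704, -0.068]
force: [2.0, -1.9, -0.4]
grip_width: 0.0212
```

```bash
python3 k.py
```

```text
clk 28.1 pos [ 0.5688 -0.2269  0.1102] r 0.0864 phi -1.754 zang -0.19 xdir [ 0.001 -0.002 -1.   ] F [ 2.  -1.9 -0.4] w 0.0212 j6 -0.38
tang(resist cw) 2.3 radial 1.5 s 1.059
```

Emit:
{"fn": "step_arm", "kwargs": {
  "motion": [
    {"linear": [0, 0.6, -10.2], "yaw": 0.12, "claw": -0.8},
    {"linear": [0, 2.4, -20.2], "yaw": 0.24, "claw": -0.8},
    {"linear": [0, 4.5, -27.4], "yaw": 0.33, "claw": -0.8},
    {"linear": [0, 4.5, -27.4], "yaw": 0.33, "claw": -0.8}
  ]
}}

```text
clock: 28.5
tool_pos: [0.5497, -0.2197, 0.1123]
tcp_rot: [0.69, 0.18, 0.677, -0.183]
force: [25.0, -7.4, -13.8]
grip_width: 0.0209
```

```bash
python3 k.py
```

```text
clk 28.5 pos [ 0.5497 -0.2197  0.1123] r 0.0851 phi -1.992 zang -0.52 xdir [ 0.017 -0.008 -1.   ] F [ 25.   -7.4 -13.8] w 0.0209 j6 -0.06
tang(resist cw) 25.8 radial -3.5 s 1.297
```

Emit:
{"fn": "step_arm", "kwargs": {
  "motion": [
    {"linear": [0, 0.4, 4], "yaw": -0.05, "claw": -0.8},
    {"linear": [0, 0.4, 7], "yaw": -0.09, "claw": -0.8},
    {"linear": [0, 0.4, 7], "yaw": -0.09, "claw": -0.8}
  ]
}}

```text
clock: 28.8
tool_pos: [0.5548, -0.222, 0.1116]
tcp_rot: [0.696, 0.149, 0.686, -0.151]
force: [20.0, -4.4, -8.2]
grip_width: 0.0214
```

```bash
python3 k.py; python3 -c "
from h import *
T=optics.read_camera('top');S=optics.read_camera('scene')
for p in(T,S):
 for r in optics.place_of(p,'jaw')[:1]: print(r,atz(p,r['at'],0))
cv2.imwrite('pics/t6.png',np.hstack([cv2.resize(T['color'][160:250,250:380],(400,277),interpolation=2),cv2.resize(S['color'][150:250,240:370],(360,277),interpolation=2)]))"
```

```text
clk 28.8 pos [ 0.5548 -0.222   0.1116] r 0.0854 phi -1.926 zang -0.426 xdir [ 0.013 -0.005 -1.   ] F [20.  -4.4 -8.2] w 0.0214 j6 -0.16
tang(resist cw) 20.3 radial -2.8 s 1.231
{'at': [207.7, 301.8], 'conf': 0.89} [ 0.56809461 -0.01743225  0.        ]
{'at': [228.4, 326.3], 'conf': 0.61} [ 0.57459157 -0.00958787  0.        ]
```

View pics/t6.png

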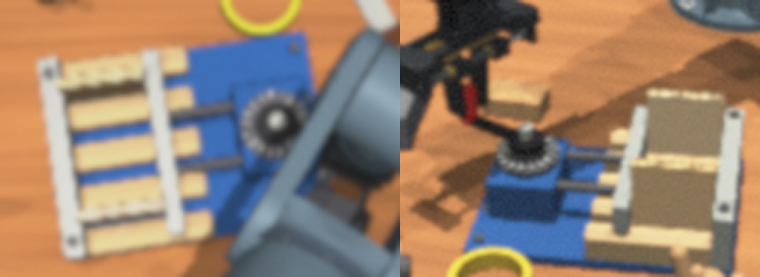

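Emit:
{"fn": "step_arm", "kwargs": {
  "motion": [
    {"linear": [0, 0.2, 3], "yaw": -0.035, "claw": -0.8},
    {"linear": [0, 0.2, 3], "yaw": -0.035, "claw": -0.8},
    {"linear": [0, 0.2, 3], "yaw": -0.035, "claw": -0.8}
  ]
}}

```text
clock: 29.3
tool_pos: [0.5568, -0.2228, 0.1114]
tcp_rot: [0.698, 0.137, 0.689, -0.139]
force: [17.5, -4.4, -7.4]
grip_width: 0.0213
```

```bash
python3 k.py
```

```text
clk 29.3 pos [ 0.5568 -0.2228  0.1114] r 0.0855 phi -1.901 zang -0.392 xdir [ 0.011 -0.005 -1.   ] F [17.5 -4.4 -7.4] w 0.0213 j6 -0.19
tang(resist cw) 18.0 radial -1.5 s 1.206
```

Emit:
{"fn": "step_arm", "kwargs": {
  "motion": [
    {"linear": [0, 0.3, 5], "yaw": -0.06, "claw": -0.8},
    {"linear": [0, 0.3, 5], "yaw": -0.06, "claw": -0.8},
    {"linear": [0, 0.3, 5], "yaw": -0.06, "claw": -0.8}
  ]
}}

```text
clock: 29.6
tool_pos: [0.5603, -0.2241, 0.111]
tcp_rot: [0.7, 0.116, 0.694, -0.118]
force: [12.5, -2.2, -4.9]
grip_width: 0.0214
```

```bash
python3 k.py; python3 w.py w7 knob
```

```text
clk 29.6 pos [ 0.5603 -0.2241  0.111 ] r 0.0856 phi -1.858 zang -0.332 xdir [ 0.008 -0.004 -1.   ] F [12.5 -2.2 -4.9] w 0.0214 j6 -0.25
tang(resist cw) 12.6 radial -1.4 s 1.163
[ 0.5603 -0.2241  0.111 ] [[ 0.0078  0.3263  0.9452]
 [-0.0038  0.9453 -0.3263]
 [-1.     -0.001   0.0086]]
cam [ 0.5872 -0.147   0.249 ]
knob [260.7 313.6] 0.77 [ 0.5608 -0.224   0.111 ]
```

View pics/w7.png

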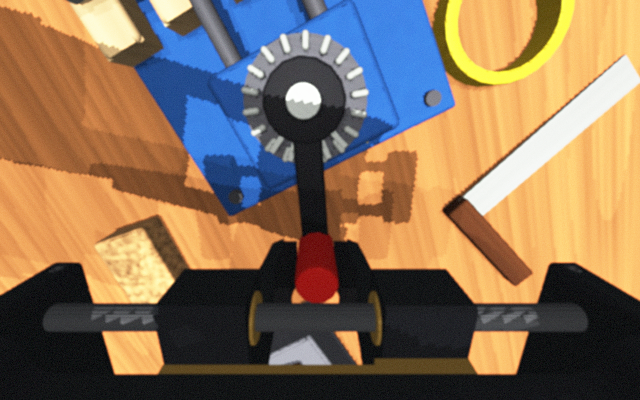

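Emit:
{"fn": "step_arm", "kwargs": {
  "motion": [
    {"linear": [0, 0.3, 4], "yaw": -0.05, "claw": -0.8},
    {"linear": [0, 0.3, 4], "yaw": -0.05, "claw": -0.8},
    {"linear": [0, 0.3, 4], "yaw": -0.05, "claw": -0.8}
  ]
}}

```text
clock: 30.0
tool_pos: [0.563, -0.2249, 0.1108]
tcp_rot: [0.702, 0.099, 0.698, -0.1]
force: [7.9, -3.1, -2.9]
grip_width: 0.0212
```

```bash
python3 k.py
```

```text
clk 30.0 pos [ 0.563  -0.2249  0.1108] r 0.0857 phi -1.824 zang -0.282 xdir [ 0.005 -0.003 -1.   ] F [ 7.9 -3.1 -2.9] w 0.0212 j6 -0.29
tang(resist cw) 8.4 radial 1.0 s 1.129
```

Emit:
{"fn": "step_arm", "kwargs": {
  "motion": [
    {"linear": [0, 0.2, 3.5], "yaw": -0.04, "claw": -0.8},
    {"linear": [0, 0.2, 3.5], "yaw": -0.04, "claw": -0.8},
    {"linear": [0, 0.2, 3.5], "yaw": -0.04, "claw": -0.8}
  ]
}}

```text
clock: 30.3
tool_pos: [0.5655, -0.2257, 0.1104]
tcp_rot: [0.703, 0.085, 0.701, -0.086]
force: [5.1, -2.8, -0.9]
grip_width: 0.0213
```

```bash
python3 k.py
```

```text
clk 30.3 pos [ 0.5655 -0.2257  0.1104] r 0.0858 phi -1.794 zang -0.243 xdir [ 0.003 -0.002 -1.   ] F [ 5.1 -2.8 -0.9] w 0.0213 j6 -0.33
tang(resist cw) 5.6 radial 1.6 s 1.099
```

Emit:
{"fn": "step_arm", "kwargs": {
  "motion": [
    {"linear": [0, 0.1, 2], "yaw": -0.02, "claw": -0.8},
    {"linear": [-5, 0.1, 2], "yaw": -0.02, "claw": -0.8},
    {"linear": [-10, 0.1, 2.5], "yaw": -0.02, "claw": -0.8},
    {"linear": [-14, 0.1, 3], "yaw": -0.02, "claw": -0.8},
    {"linear": [-14, 0.1, 3], "yaw": -0.02, "claw": -0.8}
  ]
}}

```text
clock: 30.8
tool_pos: [0.5672, -0.2255, 0.124]
tcp_rot: [0.703, 0.079, 0.702, -0.08]
force: [3.9, -4.1, -4.9]
grip_width: 0.0208
```

```bash
python3 k.py; python3 w.py w8
```

```text
clk 30.8 pos [ 0.5672 -0.2255  0.124 ] r 0.0852 phi -1.775 zang -0.226 xdir [ 0.001 -0.001 -1.   ] F [ 3.9 -4.1 -4.9] w 0.0208 j6 -0.35
tang(resist cw) 4.7 radial 3.2 s 1.08
[ 0.567  -0.2254  0.1237] [[ 0.0006  0.2246  0.9744]
 [-0.0011  0.9744 -0.2246]
 [-1.     -0.001   0.0008]]
cam [ 0.5868 -0.1463  0.262 ]
```

View pics/w8.png

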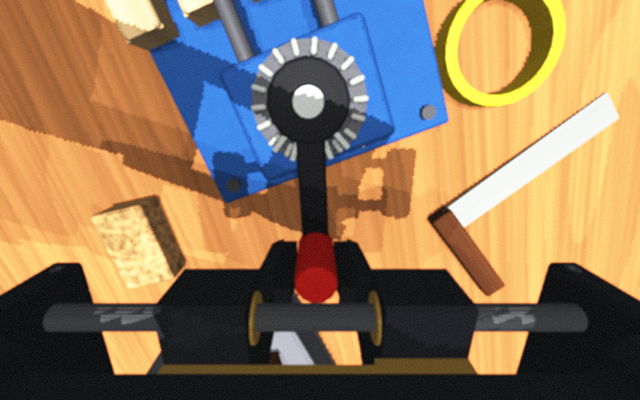

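Emit:
{"fn": "step_arm", "kwargs": {
  "motion": [
    {"linear": [0, 0.7, 11], "yaw": -0.13, "claw": -0.8},
    {"linear": [0, 2.9, 21.9], "yaw": -0.26, "claw": -0.8},
    {"linear": [0, 6.4, 32.3], "yaw": -0.39, "claw": -0.8},
    {"linear": [0, 11.2, 42.2], "yaw": -0.52, "claw": -0.8},
    {"linear": [0, 17.3, 51.4], "yaw": -0.65, "claw": -0.8},
    {"linear": [0, 24.6, 59.8], "yaw": -0.78, "claw": -0.8},
    {"linear": [0, 32.8, 67.1], "yaw": -0.91, "claw": -0.8},
    {"linear": [0, 42, 73.3], "yaw": -1.04, "claw": -0.8},
    {"linear": [0, 42, 73.3], "yaw": -1.04, "claw": -0.8}
  ]
}}

```text
clock: 31.75
tool_pos: [0.6473, -0.1978, 0.122]
tcp_rot: [0.648, -0.28, 0.649, 0.282]
force: [2.0, 1.8, -4.1]
grip_width: 0.0211
```

```bash
python3 k.py
```

```text
clk 31.75 pos [ 0.6473 -0.1978  0.122 ] r 0.084 phi -0.727 zang 0.818 xdir [-0.003  0.003 -1.   ] F [ 2.   1.8 -4.1] w 0.0211 j6 -1.29
tang(resist cw) 2.6 radial 0.3 s 0.032
```

Emit:
{"fn": "step_arm", "kwargs": {
  "motion": [
    {"linear": [5, 0, 0], "yaw": 0, "claw": -0.8},
    {"linear": [9, 0, 0], "yaw": 0, "claw": -0.8},
    {"linear": [13, 0, 0], "yaw": 0, "claw": -0.8},
    {"linear": [13, 0, 0], "yaw": 0, "claw": -0.8}
  ]
}}

```text
clock: 32.15
tool_pos: [0.6468, -0.1993, 0.1098]
tcp_rot: [0.65, -0.278, 0.65, 0.28]
force: [1.9, 6.3, -3.4]
grip_width: 0.0214
```

```bash
python3 k.py
```

```text
clk 32.15 pos [ 0.6468 -0.1993  0.1098] r 0.0846 phi -0.744 zang 0.81 xdir [-0.001  0.003 -1.   ] F [ 1.9  6.3 -3.4] w 0.0214 j6 -1.29
tang(resist cw) 6.0 radial -2.9 s 0.049
```

Emit:
{"fn": "step_arm", "kwargs": {
  "motion": [
    {"linear": [0, 0.1, -4], "yaw": 0.05, "claw": -0.8},
    {"linear": [0, 0.3, -7], "yaw": 0.085, "claw": -0.8},
    {"linear": [0, 0.3, -7], "yaw": 0.085, "claw": -0.8},
    {"linear": [0, 0.3, -7], "yaw": 0.085, "claw": -0.8}
  ]
}}

```text
clock: 32.55
tool_pos: [0.643, -0.2031, 0.11]
tcp_rot: [0.662, -0.25, 0.66, 0.252]
force: [6.8, 9.4, -4.6]
grip_width: 0.0213
```

```bash
python3 k.py
```

```text
clk 32.55 pos [ 0.643  -0.2031  0.11  ] r 0.0846 phi -0.807 zang 0.726 xdir [ 0.001  0.004 -1.   ] F [ 6.8  9.4 -4.6] w 0.0213 j6 -1.21
tang(resist cw) 11.4 radial -2.1 s 0.112
```

Emit:
{"fn": "step_arm", "kwargs": {
  "motion": [
    {"linear": [0, 0.1, 3], "yaw": -0.035, "claw": -0.8},
    {"linear": [0, 0.1, 5], "yaw": -0.06, "claw": -0.8},
    {"linear": [0, 0.1, 5], "yaw": -0.06, "claw": -0.8},
    {"linear": [0, 0.1, 5], "yaw": -0.06, "claw": -0.2},
    {"linear": [0, 0.1, 5], "yaw": -0.06, "claw": 0},
    {"linear": [0, 0.1, 5], "yaw": -0.06, "claw": 0}
  ]
}}

```text
clock: 33.15
tool_pos: [0.646, -0.203, 0.1111]
tcp_rot: [0.653, -0.271, 0.653, 0.27]
force: [0.3, 0.3, -0.3]
grip_width: 0.0429
```

Emit:
{"fn": "step_arm", "kwargs": {
  "motion": [
    {"linear": [-20, 0, 0], "yaw": 0, "claw": 0},
    {"linear": [-60, 0, 0], "yaw": 0, "claw": 0},
    {"linear": [-110, 0, 0], "yaw": 0, "claw": 0},
    {"linear": [-130, 0, 0], "yaw": 0, "claw": 0},
    {"linear": [-130, 0, 0], "yaw": 0, "claw": 0}
  ]
}}

```text
clock: 33.65
tool_pos: [0.6481, -0.2038, 0.2464]
tcp_rot: [0.655, -0.273, 0.651, 0.268]
force: [0.7, -0.4, 0.1]
grip_width: 0.044
```

```bash
python3 k.py; python3 w.py w9 knob hub_axis jaw; python3 - <<'E'
from g import *
T=optics.read_camera("top");S=optics.read_camera("scene");W=cv2.imread("pics/w9.png")
for p in(T,S):
  for n,z in(("offcut_mid",.024),("jaw",0),("knob",.111)):
    for r in optics.place_of(p,n)[:1]: print(n,r,atz(p,r["at"],z))
a=np.hstack([cv2.resize(T['color'][160:250,250:380],(400,277),interpolation=2),cv2.resize(S['color'][150:250,240:370],(360,277),interpolation=2)])
cv2.imwrite("pics/f.png",np.vstack([a,cv2.resize(W,(760,475))[:310]]))
E
```

```text
clk 33.65 pos [ 0.6481 -0.2038  0.2464] r 0.0887 phi -0.771 zang 0.786 xdir [ 0.008 -0.005 -1.   ] F [ 0.7 -0.4  0.1] w 0.044 j6 -1.26
tang(resist cw) 0.1 radial 0.8 s 0.076
[ 0.6469 -0.2031  0.243 ] [[ 0.0038 -0.7075  0.7068]
 [-0.0026  0.7067  0.7075]
 [-1.     -0.0046  0.0009]]
cam [ 0.5905 -0.146   0.3837]
knob [188.3 316.5] 0.68 [ 0.6479 -0.2006  0.111 ]
hub_axis [101.  311.5] 0.98 [ 0.5852 -0.1446  0.111 ]
jaw [  9.5 380.9] 0.96 [ 0.5694 -0.0137  0.    ]
offcut_mid {'at': [238.0, 423.6], 'conf': 0.76} [ 0.4536 -0.4284  0.024 ]
jaw {'at': [208.6, 303.3], 'conf': 0.61} [ 0.5648 -0.0226  0.    ]
knob {'at': [175.6, 355.0], 'conf': 0.67} [ 0.6572 -0.1939  0.111 ]
offcut_mid {'at': [185.3, 227.5], 'conf': 0.46} [ 0.4507 -0.4174  0.024 ]
jaw {'at': [227.3, 324.3], 'conf': 0.72} [ 0.5707 -0.0173  0.    ]
knob {'at': [203.5, 261.4], 'conf': 0.73} [ 0.6419 -0.1956  0.111 ]
```

View pics/f.png

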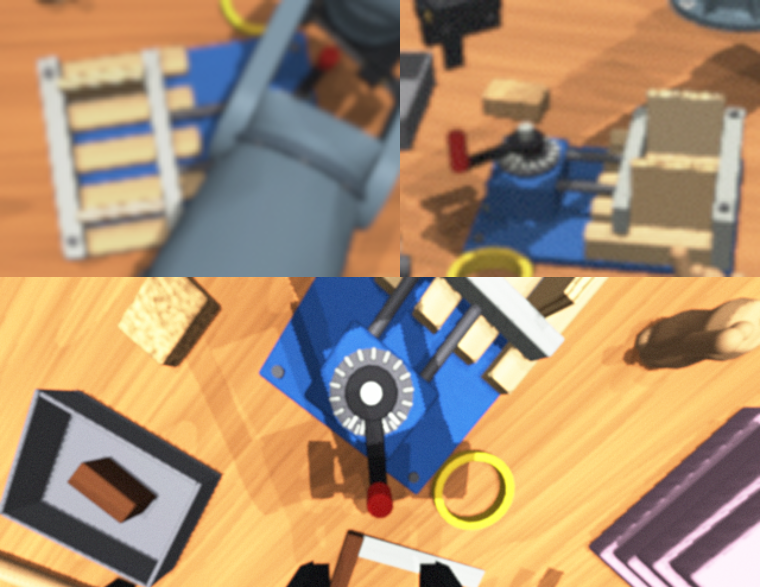

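```bash
python3 -c "
from station import ticket
print(ticket.close_job())"
```

```text
the job is handed in; nothing more can be done
None
```

The job is handed in at about 34 s of the 210 s, but I had no direct reading of the jaw's force on the panels or of the lever's lift. No verdict was reported.

- **Offcut:** it was moved from the clamp bed into the grey scrap box. The last pictures show it lying inside, near the middle.
- **Panels:** only two were in the rack. They now stand in the clamp's two outer slots, where both met the slot floor. The last pictures show them upright, with tops level and against the jaw.
- **Tightening:** it took three long turns with lift-and-swing-back between them. The third turn overshot, with the knob at about 26 N instead of the 9 to 12 N given, so I eased it back before lifting. As I eased, the lever followed back with resistance falling steadily, so the hub may have sprung back by about 0.2 rad.
- **Tightness check:** after swinging back to the stop and lowering, a short push met resistance at once, reaching 11.4 N. I then eased the push and let go. I take the clamp to be tight from that.
- **Lever:** it sits about 0.03 to 0.08 rad from its parking stop. It went down to its usual low height before I let go, so it should be in its serrations. I left it there after the last push instead of lifting it once more.
- **Last checks:** the gripper was clear of everything, with no force on the tool. I saw no other item moved. The camera positions for the jaw and knob differed by about 1 cm, too coarse to confirm tightness.

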